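Turn the grater plate over and close its keeper

TASK

The steel grater plate on the stand has its coarse yellow side up: take it off, turn it over so that the fine blue side is up, and reseat it flat and fully down over both pins without dropping it; the slotted oak block will hold the plate on end if you need to change your grip. With the plate home and let go, swing the red keeper arm round over the plate as far as it goes, to show that it passes freely. Leave the other things where they are.

Things in the scene. Friction and masses are not known exactly. Their poses are not given: they have to be found in the camera images.
- plate: steel grater plate, loose, 0.16 kg, 56 (own x) x 110 (y) x 10 (z) mm, origin at its centre. Own +z: yellow-panel face, up at the start; -z: blue-panel face. Two 13 mm through-holes at own x +14, y -36 and +36 mm: it fits the pins either side up, but only with own +x towards the stand's +x. Its long side faces, 56 mm apart, are plain and flat: pinch across them near an end, leaning as you like.
- stand_seat (a point): fixed stand. The point: centre of the seat, 45 mm above the counter; stand's axes, z up. A seated plate lies with its centre 5 mm above this point, long side along y. Seat: tops of two posts, 44 (x) x 24 (y) mm, at y -36 and +36 mm, open between. On each an upright pin, 10 mm thick, 14 high, tapered tip, at x +14 mm. Flange below: 12 mm thick, x -60 to +90, y -65 to +65 mm.
- slot_mouth (a point): slotted oak block, fixed, 90 (x) x 60 (y) x 45 mm tall. The point: centre of its top face, z up. Slot along x, open at both ends, 13 mm wide, 28 mm deep, with 45-degree lead-in edges 23 mm wide at the top. A plate stood on end in it stays up, its lower end 28 mm below this point, with up to about 6 degrees of play.
- keeper (a joint): red arm turning about the stand's vertical hinge pin. 0 = closed at its stop, along the stand's -x over the plate's middle; grows as it opens, clockwise from above, to 3.1 rad = along +x. Starts at 2.6 to 3.0. Turns lightly, stays where left. Its underside, 13 mm above the seat, clears a fully seated plate by 3 mm and strikes one that is not home.
- keeper_pivot (a point): point on the keeper's vertical turning axis, at the height of the middle of its knob; fixed in the stand at x = +50, y = 0, z = +43 mm from stand_seat.
- keeper_knob (a point): centre of the upright red round knob near the end of the keeper arm: 12 mm diameter, 44 mm high, 38 mm from the turning axis. Can be pinched from above and led round; the point is 88 mm above the counter.
- scoop: yellow plastic scoop with a dark soft edge, about 165 mm long and 30 mm tall, lying on the counter; bystander, origin under its pan
- canister: round stainless canister with dark twist lid, 104 mm wide, 119 mm tall; bystander, origin at its underside centre
- funnel: white funnel standing on its wide mouth, 110 mm wide, 100 mm tall; bystander, origin at its underside centre
- bowl: white bowl, 120 mm wide, 50 mm tall; bystander, origin at its underside centre
- jar: amber jar, 70 mm wide, 100 mm tall; bystander, origin at its underside centre
- brush: hand brush lying on the counter; bystander
Not all that is in view belongs to the job. Leave any orange or purple look-alike of the part that bears stand_seat alone.

How it is judged (in metres and radians):
On the way:
1. the plate rests fully home on both pins, blue side up and let go, while the keeper is still open (z of plate in the frame of stand_seat between 0.0025 and 0.0075 m and horizontal distance between plate and stand_seat below 0.004 m and angle between plate's own z axis and vertical above 3.08 rad and angle between the x axis of plate and the x axis of stand_seat, either way round below 0.08 rad and contact force between the fingers and plate below 0.1 N and value of joint keeper above 1.5 rad), for 0.2 s.
At the end, for the whole second after the job is handed in: The plate lies blue side up, flat (within 3.5 degrees), its centre 2.5 to 7.5 mm above the seat and within 4 mm and 4.5 degrees of true in plan, let go and at rest; the keeper is closed over it (joint below 0.2 rad) and still (z of plate in the frame of stand_seat between 0.0025 and 0.0075 m and horizontal distance between plate and stand_seat below 0.004 m and angle between plate's own z axis and vertical above 3.08 rad and angle between the x axis of plate and the x axis of stand_seat, either way round below 0.08 rad and contact force between the fingers and plate below 0.1 N and value of joint keeper below 0.2 rad and linear speed of plate below 0.03 m/s and velocity of joint keeper below 0.1 rad/s); the robot touches nothing.
It fails at once if a bystander is moved by more than 30 mm (distance of any of scoop, canister, funnel, bowl, jar, brush from where it was at the start of the episode above 0.03 m).
It fails at once if the plate is dropped (falls free of the fingers faster than 0.5 m/s) (linear speed of plate above 0.5 m/s and contact force between the fingers and plate below 0.05 N).
It also fails if it takes over 72 s, if anything falls off the work surface, if the arm or the gripper's body presses on something with over 40 N, if the wrist force passes 120 N, or if a joint passes its speed limit or range.

ROBOT

A 6-joint arm with a two-finger parallel gripper is mounted at the origin on the work surface. World frame = base frame: x ahead of the robot, y to its left, z up, the work surface at z = 0. Lengths are in m, angles in degrees, forces in N, time in s.
With the tool pointing down it reaches from about 0.4 to 0.825 m from the base axis. Payload 7 kg.
Tool frame: the origin (TCP) lies at the very end of the fingers, on their centre line; the grasp point (between the pads) lies 19 mm behind it; z points along the fingers, y is the direction in which the jaws open and shut (so a half turn about z gives the same grasp; the last joint's range is limited). The gripper opens to 88 mm and grips with 3 to 60 N. Pads are 19 mm wide; open, the fingers measure 130 mm over their backs; the gripper's body (78 mm by 193 mm) begins 47 mm behind the grasp point.
Start: joints at [91.163, 20.546, 0.682, 0, -70.136, -16.507], TCP at [0.179, 0.651, 0.227] pointing down, gripper open.
Joint ranges: [-176.03, 176.03], [-82.01, 121.73], [-58.28, 71.71], [-173.87, 95.51], [-174.79, -0.11], [-173.66, 173.66]. Speed limits (degrees/s): [136.94, 136.94, 172.46, 180, 180, 180].

INTERFACE

Orientations are given as [roll, pitch, yaw] about the fixed x, y, z axes, in that order (R = Rz(yaw) Ry(pitch) Rx(roll)).
In Python, from plant import telemetry, optics, ctrl gives the robot as it stands.
- The arm moves only by the tool servo_tool, never from a script. Its argument "rows" is a list of rows, each a list of 3 entries, a list of its own where there are three numbers: the shift along the tool's x, y, z in m, then the turn, a rotation vector about the tool's x, y, z in units of 6 degrees (1.0 is 6 degrees), then the closure, from 0 (fully open) to 1 (shut). A call has 1 to 20 rows; each row shifts and turns the commanded pose from where the row before left it, along the tool's axes as they then stand; what a row does not reach is not made up. A row lasts 1/12 s, in which the tool goes at most 41.7 mm and 7.16 degrees, less where a joint would pass 70% of its speed; a pose out of reach is approached as far as the arm can. A call is refused whole if a number of a shift passes 0.0417 or a number of a turn 1, either way. A call with a gripper value outside its range is refused whole. The fingers move at their own pace and stop on an object; the grip force is fixed at half the most. Time passes only in rows, so rows that do not move let the fingers close. It gives the time, the measured TCP pose, the force and the opening at its end, in the units of the state.
- telemetry.get_obs(): the state, without advancing time (a new reading comes with each control period).
- optics.snapshot(name): name is "scene" or "top" or "wrist"; returns the picture (400x640x3 uint8, red, green, blue); there is no depth.
- optics.camera_info(name): a dict with "mtx" (3x3 intrinsics, pixels), "D" ([k1, k2, p1, p2, k3] as OpenCV has them; the pictures are not rectified), "rvec" (rotation vector, rad) and "tvec" (3), from world to camera coordinates, as OpenCV has them. Camera axes: x right, y down, z forward; pixel columns grow to the right and rows downward; lengths in m; the calibration is good to about 2 mm. A picture is of the moment at which its call begins: read the wrist's pose just before it. camera_info takes no time and is no camera call; for the wrist camera it gives the pose at the moment of the call.
- ctrl.close_job(): hands the job in, once; it reports no verdict.
The state is a dict: "clock": time; "joint_pos": joint angles; "qvel": joint speeds; "tau": joint torques, N m; "tool_pos": TCP position; "orientation": TCP orientation; "force": force on the tool from outside, world axes, zero at the start; "moment": the same for the moment, N m; "opening": finger opening in m.
Only numpy, scipy, OpenCV 4.12 (cv2) and the standard library are available. Lean on these libraries where they do the work, as an engineer would, in place of code of your own. Each camera call takes 0.05 s, during which the arm holds its last target.

## Working session

There is one attempt and no reset: what is moved stays moved. The work goes in short steps, Python scripts to look and compute and a tool call to move; the robot and the scene stay as the last step left them, time stands still between calls to the robot, and variables do not carry over. Pictures are saved under pics/ and viewed, and the job is handed in when it is done.

Besides the shell and the picture viewer there is one more tool, called after ">>>" by a JSON object that holds its "op" and its "data". servo_tool: Moves the arm, as the interface text tells. Its arguments: {"type":"object","properties":{"rows":{"type":"array"}},"required":["rows"]}

```bash
mkdir -p pics; ls
python3 - <<'E'
from plant import telemetry, optics, ctrl
import cv2
print(telemetry.get_obs())
for n in ["scene","top","wrist"]:
    i=optics.camera_info(n); print(n,i)
    im=optics.snapshot(n); cv2.imwrite(f"pics/{n}0.png",im[:,:,::-1])
E
```

```text
pics
{'clock': 0.0, 'joint_pos': array([ 9.11658683e+01,  2.05906000e+01,  6.31394512e-01, -2.14838365e-02,
       -7.01351761e+01, -1.65067817e+01]), 'qvel': array([-0.06762631, -0.06258625,  0.04732265,  0.07363212,  0.0622487 ,
       -0.03814698]), 'tau': array([ 1.12222126e-03, -5.82722318e+01,  2.93054867e+01,  6.99725077e+00,
        6.98208998e-03, -1.50906371e-04]), 'tool_pos': array([0.17846905, 0.65044849, 0.22560975]), 'orientation': array([ 1.79903769e+02, -7.45572601e-03, -1.53482241e+01]), 'force': array([-0.23212667, -0.39044456,  0.7689198 ]), 'moment': array([ 0.00831616,  0.00014802, -0.02198525]), 'opening': 0.08739105802325195}
scene {'mtx': array([[455.10979124,   0.        , 318.79051498],
       [  0.        , 455.10979124, 196.40920793],
       [  0.        ,   0.        ,   1.        ]]), 'D': array([0.04332588, 0.        , 0.        , 0.        , 0.        ]), 'rvec': array([ 0.75953313,  2.38739711, -1.29476869]), 'tvec': array([ 0.3629621 , -0.05560048,  1.82450118])}
top {'mtx': array([[400.25448578,   0.        , 323.75621574],
       [  0.        , 400.25448578, 192.62888589],
       [  0.        ,   0.        ,   1.        ]]), 'D': array([-0.01702426,  0.        ,  0.        ,  0.        ,  0.        ]), 'rvec': array([ 2.12637636, -2.18577269,  0.1109743 ]), 'tvec': array([0.02655662, 0.46976494, 1.26986536])}
wrist {'mtx': array([[327.81589601,   0.        , 319.05659255],
       [  0.        , 327.81589601, 199.07558015],
       [  0.        ,   0.        ,   1.        ]]), 'D': array([-0.0555405,  0.       ,  0.       ,  0.       ,  0.       ]), 'rvec': array([-1.78213076,  2.3368572 ,  0.35037688]), 'tvec': array([ 0.67356641, -0.03778858,  0.39178987])}
```

View pics/scene0.png

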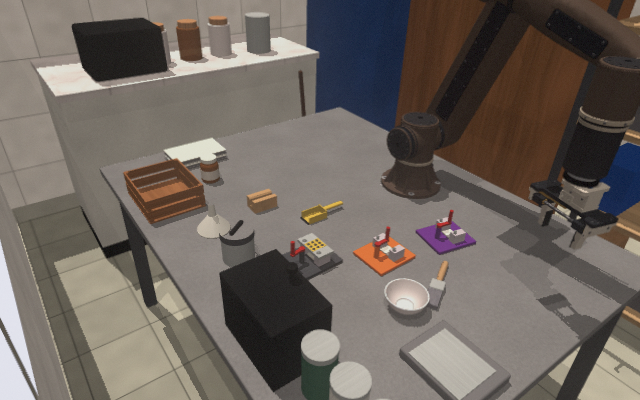

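View pics/top0.png

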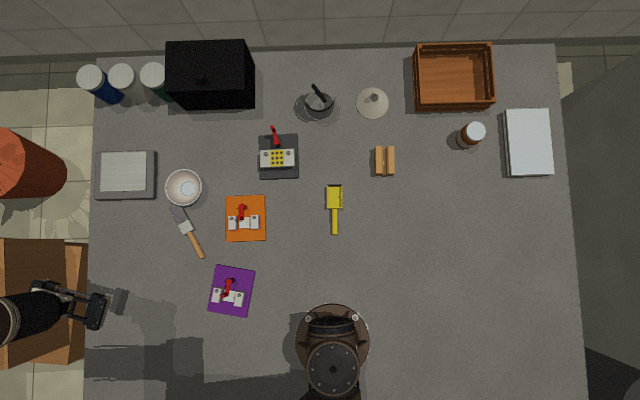

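View pics/wrist0.png

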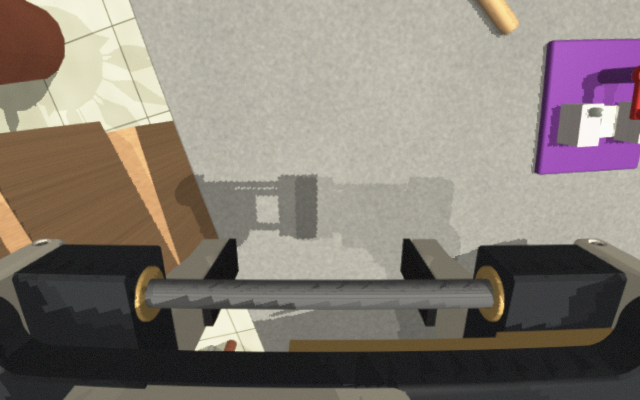

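```bash
cat > h.py <<'E'
import numpy as np, cv2
from scipy.spatial.transform import Rotation as R
def ray(info,px):
    p=cv2.undistortPoints(np.array([[px]],float),info['mtx'],info['D'])[0,0]
    Rm=cv2.Rodrigues(info['rvec'])[0]; t=info['tvec']
    return -Rm.T@t, Rm.T@np.array([p[0],p[1],1.])
def toz(info,px,z):
    c,d=ray(info,px); return c+d*(z-c[2])/d[2]
def proj(info,P):
    return cv2.projectPoints(np.array(P,float).reshape(-1,1,3),info['rvec'],info['tvec'],info['mtx'],info['D'])[0].reshape(-1,2)
E
python3 - <<'E'
from h import *
from plant import optics
i=optics.camera_info("top")
im=cv2.imread("pics/top0.png")
c=im[60:220,220:420]; cv2.imwrite("pics/topc.png",cv2.resize(c,None,fx=4,fy=4,interpolation=cv2.INTER_CUBIC))
for n,p,z in [("plate",(278,157),.05),("knob",(275,130),.088),("block",(385,160),.045),("canister",(318,100),.12),("funnel",(373,100),.05),("scoop",(335,205),.02),("orange",(245,218),0),("purple",(232,291),0),("bowl",(183,188),.03),("brush",(190,230),0.02),("jar",(472,133),.08),("img0,0",(0,0),0),("img640,0",(640,0),0),("blackbox",(210,80),.1)]:
    print(n,toz(i,p,z).round(3))
w=optics.camera_info("wrist")
Rm=cv2.Rodrigues(w['rvec'])[0]
print("wristcam",-Rm.T@w['tvec'],Rm)
s=optics.camera_info("scene");Rs=cv2.Rodrigues(s['rvec'])[0];print(-Rs.T@s['tvec'])
E
```

```text
plate [0.587 0.158 0.05 ]
knob [0.666 0.161 0.088]
block [ 0.568 -0.187  0.045]
canister [0.748 0.023 0.12 ]
funnel [ 0.768 -0.156  0.05 ]
scoop [ 0.43  -0.022  0.02 ]
orange [0.397 0.276 0.   ]
purple [0.162 0.319 0.   ]
bowl [0.498 0.472 0.03 ]
brush [0.361 0.451 0.02 ]
jar [ 0.64 -0.46  0.08]
img0,0 [1.206 1.162 0.   ]
img640,0 [ 1.124 -1.117  0.   ]
blackbox [0.833 0.365 0.1  ]
wristcam [0.25459907 0.62924614 0.38469619] [[-0.26432141 -0.96443385  0.00123767]
 [-0.92161275  0.25296322  0.29434597]
 [-0.28419031  0.07666129 -0.95569813]]
[1.23740163 1.03764716 0.92507462]
```

View pics/topc.png

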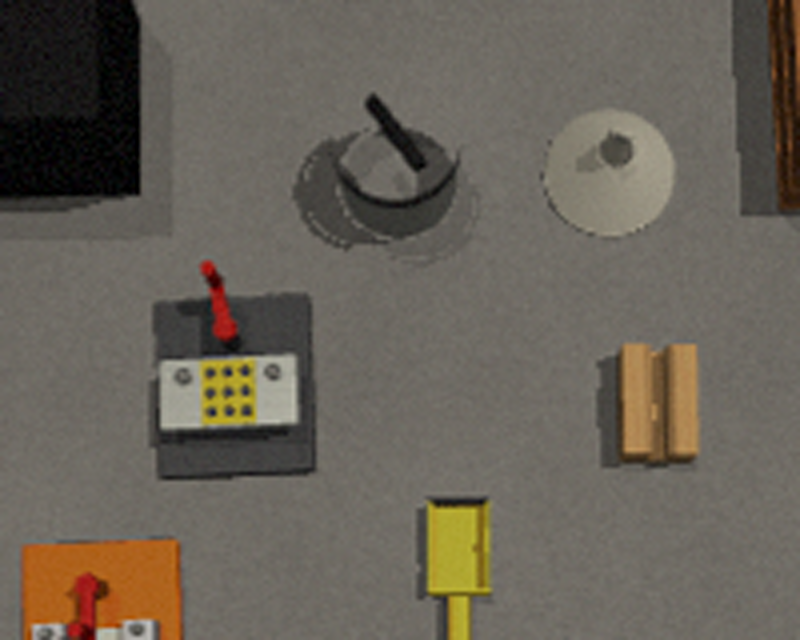

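>>> {"op": "servo_tool", "data": {"rows": [[[0.029,0.0203,-0.0024],[0,0,0],0],[[0.029,0.0203,-0.0024],[0,0,0],0],[[0.029,0.0203,-0.0024],[0,0,0],0],[[0.029,0.0203,-0.0024],[0,0,0],0],[[0.029,0.0203,-0.0024],[0,0,0],0],[[0.029,0.0203,-0.0024],[0,0,0],0],[[0.029,0.0203,-0.0024],[0,0,0],0],[[0.029,0.0203,-0.0024],[0,0,0],0],[[0.029,0.0203,-0.0024],[0,0,0],0],[[0.029,0.0203,-0.0024],[0,0,0],0],[[0.029,0.0203,-0.0024],[0,0,0],0],[[0.029,0.0203,-0.0024],[0,0,0],0],[[0.029,0.0203,-0.0024],[0,0,0],0],[[0.029,0.0203,-0.0024],[0,0,0],0],[[0.029,0.0203,-0.0024],[0,0,0],0],[[0.029,0.0203,-0.0024],[0,0,0],0],[[0.029,0.0203,-0.0024],[0,0,0],0],[[0.029,0.0203,-0.0024],[0,0,0],0]]}}

```text
clock: 1.65
tool_pos: [0.5861, 0.1588, 0.2698]
orientation: [-180.0, 0.0, -15.3]
force: [0.5, 0.7, -0.4]
opening: 0.0874
```

>>> {"op": "servo_tool", "data": {"rows": [[[0,0,0],[0,0,0.957],0],[[0,0,0],[0,0,0.957],0],[[0,0,0],[0,0,0.957],0],[[0,0,0],[0,0,0.957],0],[[0,0,0],[0,0,0.957],0],[[0,0,0],[0,0,0.957],0],[[0,0,0],[0,0,0.957],0],[[0,0,0],[0,0,0.957],0],[[0,0,0],[0,0,0.957],0],[[0,0,0],[0,0,0.957],0],[[0,0,0],[0,0,0.957],0],[[0,0,0],[0,0,0.957],0],[[0,0,0],[0,0,0.957],0],[[0,0,0],[0,0,0],0],[[0,0,0],[0,0,0],0]]}}

```text
clock: 2.9
tool_pos: [0.5852, 0.1604, 0.2695]
orientation: [180.0, -0.0, -89.8]
force: [-0.2, 0.7, 0.1]
opening: 0.0877
```

```bash
cat > snap.py <<'E'
import sys,pickle
from h import *
from plant import optics,telemetry
def snap(name,tag):
    o=telemetry.get_obs(); i=optics.camera_info(name); im=optics.snapshot(name)[:,:,::-1]
    cv2.imwrite(f"pics/{tag}.png",im); pickle.dump((i,o),open(f"pics/{tag}.pkl","wb"))
    print({k:(np.round(v,4).tolist()) for k,v in o.items() if k in('clock','joint_pos','tool_pos','orientation','force','opening')})
snap(sys.argv[1],sys.argv[2])
E
python3 snap.py wrist w1
```

```text
{'clock': 2.9, 'joint_pos': [33.7485, 12.7912, -4.5089, -0.0084, -72.7228, -33.5608], 'tool_pos': [0.5852, 0.1604, 0.2695], 'orientation': [179.9764, -0.006, -89.8148], 'force': [-0.2408, 0.7169, 0.076], 'opening': 0.0877}
```

View pics/w1.png

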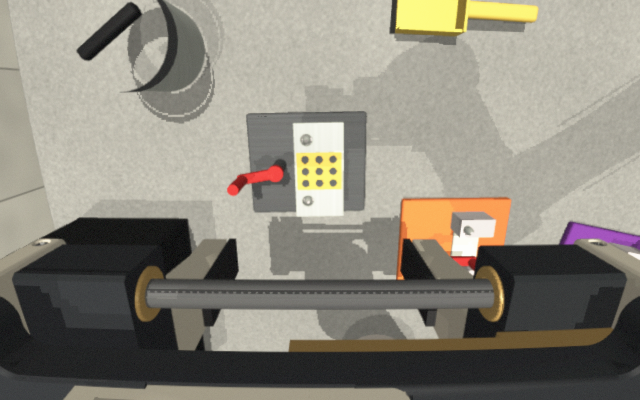

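Run:
```python
import cv2
im=cv2.imread("pics/w1.png")
cv2.imwrite("pics/w1c.png",cv2.resize(im[95:235,220:380],None,fx=5,fy=4.2857,interpolation=cv2.INTER_CUBIC)[:600])
```

```text
(no output)
```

View pics/w1c.png

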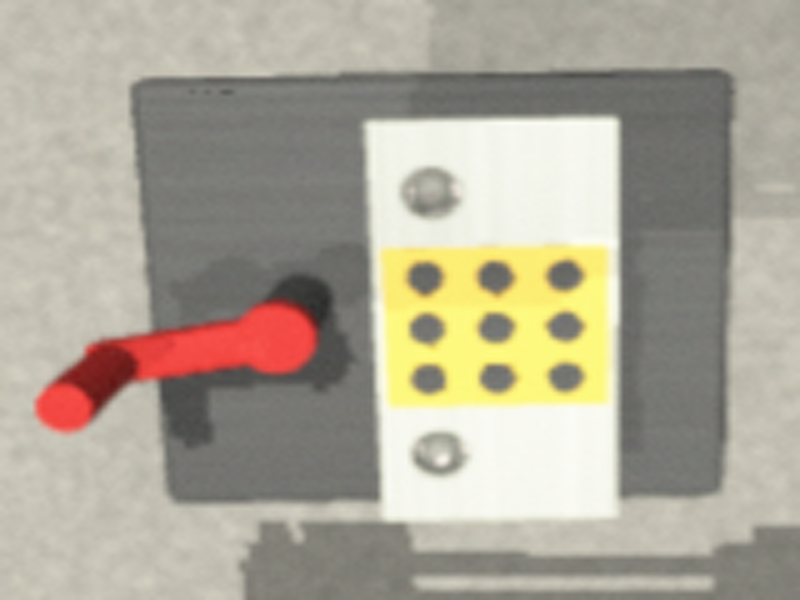

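```bash
cat > meas.py <<'E'
import pickle
from h import *
from scipy.optimize import least_squares
def fit(tag,obj,px,z0,x0):
    """obj pts in local frame (z rel z0), px; solve x,y,yaw"""
    i,o=pickle.load(open(f"pics/{tag}.pkl","rb"))
    obj=np.array(obj,float);px=np.array(px,float)
    def P(q):
        c,s=np.cos(q[2]),np.sin(q[2])
        return np.c_[q[0]+c*obj[:,0]-s*obj[:,1],q[1]+s*obj[:,0]+c*obj[:,1],z0+obj[:,2]]
    r=least_squares(lambda q:(proj(i,P(q))-px).ravel(),x0)
    return r.x,r.fun.reshape(-1,2)
E
python3 - <<'E'
from meas import *
cr=lambda p:[(220+x/5-.4*0,95+y/4.2857) for x,y in p]
# image left=+x, image top=-y
pl=cr([(363,120),(620,117),(618,518),(382,519)])
ob=[(.028,-.055,.010),(-.028,-.055,.010),(-.028,.055,.010),(.028,.055,.010)]
q,f=fit("w1",ob,pl,.045,[.587,.158,0]);print("plate",q[:2].round(4),np.degrees(q[2]),f.round(1).tolist())
pins=cr([(432,190),(440,453)])
q,f=fit("w1",[(.014,-.036,.013),(.014,.036,.013)],pins,.045,[.587,.158,0]);print("pins",q[:2].round(4),np.degrees(q[2]),f.round(1).tolist())
fl=cr([(132,80),(733,70),(722,494),(170,501)])
q,f=fit("w1",[(.09,-.065,-.033),(-.06,-.065,-.033),(-.06,.065,-.033),(.09,.065,-.033)],fl,.045,[.587,.158,0]);print("flange",q[:2].round(4),np.degrees(q[2]),f.round(1).tolist())
i,o=pickle.load(open("pics/w1.pkl","rb"))
print("knob top",toz(i,cr([(68,406)])[0],.11), "pivot",toz(i,cr([(276,338)])[0],.067))
# canister rim, etc
print([toz(i,p,z).round(3) for p,z in [((172,90),0),((170,45),.119),((110,32),.15),((430,15),.02)]])
E
```

```text
plate [0.5838 0.1611] 1.1387825503031797 [[0.7, 0.3], [-0.5, 0.2], [-0.6, -0.5], [0.4, -0.0]]
pins [0.5836 0.1598] 1.0851445689082668 [[0.0, 0.0], [-0.0, -0.0]]
flange [0.5834 0.1606] 1.1857193313494834 [[-0.6, -0.4], [0.6, -0.3], [0.5, 0.4], [-0.5, 0.6]]
knob top [0.67036665 0.16850178 0.11      ] pivot [0.63342152 0.16172184 0.067     ]
[array([0.769, 0.069, 0.   ]), array([0.716, 0.034, 0.119]), array([0.751, 0.027, 0.15 ]), array([ 0.458, -0.013,  0.02 ])]
```

>>> {"op": "servo_tool", "data": {"rows": [[[0.03,0.001,0],[0,0,0],0],[[0.03,0.001,0],[0,0,0],0],[[0.03,0.001,0],[0,0,0],0],[[0.03,0.001,0],[0,0,0],0],[[0.03,0.001,0],[0,0,0],0],[[0.03,0.001,0],[0,0,0],0],[[0.03,0.001,0],[0,0,0],0],[[0.03,0.001,0],[0,0,0],0],[[0.03,0.001,0],[0,0,0],0],[[0.03,0.001,0],[0,0,0],0],[[0.03,0.001,0],[0,0,0],0],[[0.015,0.001,0],[0,0,0],0],[[0,0,0],[0,0,0],0],[[0,0,0],[0,0,0],0]]}}

```text
clock: 4.12
tool_pos: [0.5731, -0.1854, 0.2695]
orientation: [180.0, 0.0, -90.0]
force: [0.3, -0.1, -1.1]
opening: 0.0878
```

```bash
python3 snap.py wrist w2
python3 - <<'E'
import cv2
im=cv2.imread("pics/w2.png")
cv2.imwrite("pics/w2c.png",cv2.resize(im[95:235,220:380],None,fx=5,fy=5,interpolation=cv2.INTER_CUBIC)[:600])
E
```

```text
{'clock': 4.1167, 'joint_pos': [0.6395, 12.3698, -5.063, -0.0082, -72.5912, -0.6172], 'tool_pos': [0.5731, -0.1854, 0.2695], 'orientation': [179.9759, 0.0076, -89.9802], 'force': [0.3361, -0.1094, -1.0764], 'opening': 0.0878}
```

View pics/w2.png

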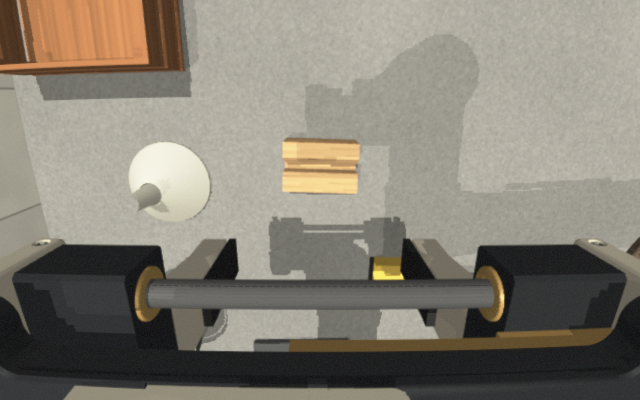

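View pics/w2c.png

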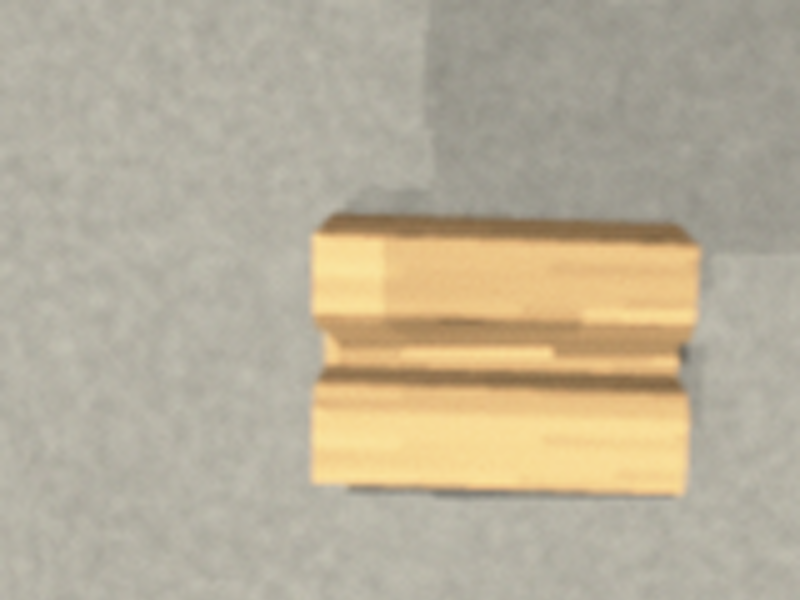

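Run:
```python
from meas import *
px=[(220+x/5,95+y/5) for x,y in [(313,234),(700,243),(687,495),(312,485)]]
q,f=fit("w2",[(.045,-.03,0),(-.045,-.03,0),(-.045,.03,0),(.045,.03,0)],px,.045,[.57,-.187,0]);print("block",q[:2].round(4),np.degrees(q[2]),f.round(1).tolist())
i,o=pickle.load(open("pics/w2.pkl","rb"))
# slot lips: y bounds of top chamfer at mid x
for p in [(505,320),(505,385),(505,392)]: print(toz(i,(220+p[0]/5,95+p[1]/5),.045).round(4))
print("funnel",toz(i,(168,181),.02))
```

```text
block [ 0.57   -0.1859] -1.429149332604499 [[0.1, 0.3], [-0.1, 0.5], [-0.5, -0.5], [0.6, -0.3]]
[ 0.5696 -0.1971  0.045 ]
[ 0.5695 -0.1814  0.045 ]
[ 0.5695 -0.1797  0.045 ]
funnel [ 0.76756379 -0.16440426  0.02      ]
```

>>> {"op": "servo_tool", "data": {"rows": [[[0,0,0],[0,1,0],0],[[0,0,0],[0,1,0],0],[[0,0,0],[0,1,0],0],[[0,0,0],[0,1,0],0],[[0,0,0],[0,1,0],0],[[0,0,0],[0,1,0],0],[[0,0,0],[0,1,0],0],[[0,0,0],[0,0.5,0],0],[[0,0,0],[0,0,0],0]]}}

```text
clock: 4.92
tool_pos: [0.5732, -0.1825, 0.268]
orientation: [179.6, -45.3, -89.4]
force: [0.6, -0.9, -0.7]
opening: 0.0876
```

```bash
python3 -c "
from plant import telemetry as t;o=t.get_obs();print(o['joint_pos'].round(2),o['tool_pos'].round(4),o['orientation'].round(2))"
```

```text
[ 22.28  14.3  -32.66  44.18 -70.66 -47.61] [ 0.5732 -0.1825  0.268 ] [179.64 -45.26 -89.42]
```

>>> {"op": "servo_tool", "data": {"rows": [[[0,0,0],[0,-1,0],0],[[0,0,0],[0,-1,0],0],[[0,0,0],[0,-1,0],0],[[0,0,0],[0,-1,0],0],[[0,0,0],[0,-1,0],0],[[0,0,0],[0,-1,0],0],[[0,0,0],[0,-1,0],0],[[0,0,0],[0,-1,0],0],[[0,0,0],[0,-1,0],0],[[0,0,0],[0,-1,0],0],[[0,0,0],[0,-1,0],0],[[0,0,0],[0,-1,0],0],[[0,0,0],[0,-1,0],0],[[0,0,0],[0,-1,0],0],[[0,0,0],[0,-1,0],0],[[0,0,0],[0,0,0],0],[[0,0,0],[0,0,0],0]]}}

```text
clock: 6.33
tool_pos: [0.5739, -0.1858, 0.2685]
orientation: [-180.0, 45.1, -90.1]
force: [0.1, 0.3, 0.6]
opening: 0.0875
```

```bash
python3 -c "
from plant import telemetry as t;o=t.get_obs();print(o['joint_pos'].round(2),o['tool_pos'].round(4),o['orientation'].round(2))"
```

```text
[ -26.78   27.57   18.34  -40.21 -101.55   25.82] [ 0.5739 -0.1858  0.2685] [-179.98   45.06  -90.08]
```

```bash
cat > kin.py <<'E'
from h import *
from scipy.optimize import least_squares
D=[([91.166,20.591,.631,-.021,-70.135,-16.507],[.17847,.65045,.22561],[179.9,0,-15.35]),
([33.7485,12.7912,-4.5089,-.0084,-72.7228,-33.5608],[.5852,.1604,.2695],[179.98,0,-89.81]),
([.6395,12.3698,-5.063,-.0082,-72.5912,-.6172],[.5731,-.1854,.2695],[179.98,0,-89.98]),
([22.28,14.3,-32.66,44.18,-70.66,-47.61],[.5732,-.1825,.268],[179.64,-45.26,-89.42]),
([-26.78,27.57,18.34,-40.21,-101.55,25.82],[.5739,-.1858,.2685],[-179.98,45.06,-90.08])]
rx=lambda a:R.from_euler('x',a,degrees=True).as_matrix()
ry=lambda a:R.from_euler('y',a,degrees=True).as_matrix()
rz=lambda a:R.from_euler('z',a,degrees=True).as_matrix()
def fk(q,p,s4=1,s5=1):
    a1,h1,L2,L3,e,d6,d,el=p
    A=rz(q[0]); P=A@np.array([a1,-d,h1])
    B=A@ry(q[1]); P=P+B@np.array([0,0,L2])
    C=A@ry(q[1]-q[2]); P=P+C@np.array([L3,0,e])
    W=C@rx(s4*q[3])@ry(-q[4])   # x axis = tool z
    T=W@np.array([[0,0,1],[0,-1,0],[1,0,0]])@rz(q[5]+90*0)
    # tool frame: z = W x ; fix const later
    P=P+W@np.array([d6,0,0])
    return P,W,T
E
python3 - <<'E'
from kin import *
for s4 in(1,-1):
    f=lambda p:np.concatenate([fk(q,p,s4)[0]-t for q,t,_ in D])
    r=least_squares(f,[.1,.4,.4,.4,.03,.3,.19,0]); print(s4,r.x.round(3),(r.fun*1000).round(1))
    for q,t,o in D: 
        Z=R.from_euler('xyz',o,degrees=True).as_matrix(); W=fk(q,r.x,s4)[1]; print(W[:,0].round(3),Z[:,2].round(3), (W.T@Z).round(2).tolist(),q[5])
E
```

```text
1 [ 0.7    0.739 -0.405  0.1   -0.373 -0.316  0.172  0.   ] [ -17.1 -122.    65.9    5.4   27.2    5.1   26.1   19.9    4.4   15.7
   13.1  -26.2   20.9  -83.3  -49.2]
[ 0.    -0.002 -1.   ] [-0.    -0.002 -1.   ] [[0.0, -0.0, 1.0], [-0.96, 0.28, 0.0], [-0.28, -0.96, -0.0]] -16.507
[-0. -0. -1.] [-0. -0. -1.] [[0.0, -0.0, 1.0], [-0.83, 0.55, 0.0], [-0.55, -0.83, 0.0]] -33.5608
[-0. -0. -1.] [-0. -0. -1.] [[0.0, 0.0, 1.0], [-1.0, 0.01, 0.0], [-0.01, -1.0, 0.0]] -0.6172
[-0.498  0.507 -0.704] [ 0.001 -0.71  -0.704] [[-0.86, 0.49, 0.14], [-0.26, -0.2, -0.94], [-0.44, -0.85, 0.3]] -47.61
[-0.569 -0.422 -0.706] [ 0.001  0.708 -0.706] [[0.8, 0.57, 0.2], [-0.06, -0.25, 0.97], [0.6, -0.78, -0.16]] 25.82
-1 [ 0.28  -0.039  0.658  0.132  0.043  0.358  0.172  0.   ] [-19.9   2.6 -11.  -20.3  10.3 -22.8 -11.4  19.7 -22.   14.5 -16.6  11.6
  -6.5 -39.9  44.3]
[-0.    -0.002 -1.   ] [-0.    -0.002 -1.   ] [[0.0, -0.0, 1.0], [-0.96, 0.28, 0.0], [-0.28, -0.96, -0.0]] -16.507
[-0. -0. -1.] [-0. -0. -1.] [[0.0, 0.0, 1.0], [-0.83, 0.55, 0.0], [-0.55, -0.83, 0.0]] -33.5608
[-0.  0. -1.] [-0. -0. -1.] [[-0.0, 0.0, 1.0], [-1.0, 0.01, -0.0], [-0.01, -1.0, 0.0]] -0.6172
[ 0.001 -0.71  -0.704] [ 0.001 -0.71  -0.704] [[-0.0, 0.0, 1.0], [-0.67, 0.74, -0.0], [-0.74, -0.67, 0.0]] -47.61
[ 0.001  0.708 -0.706] [ 0.001  0.708 -0.706] [[0.0, -0.0, 1.0], [-0.9, -0.44, 0.0], [0.44, -0.9, -0.0]] 25.82
```

```bash
cat >> kin.py <<'E'
def fk2(q,p):
    a1,h1,L2,L3,e,d6,d,w,e6=p
    A=rz(q[0]); P=A@np.array([a1,-d,h1])
    P=P+A@ry(q[1])@np.array([0,0,L2])
    C=A@ry(q[1]-q[2])@np.eye(3); P=P+C@np.array([L3,0,e])
    F=C@rx(-q[3]); P=P+F@np.array([0,-w,0])
    W=F@ry(-q[4]); P=P+W@np.array([d6,0,e6])
    M=np.array([[0,0,1],[-1,0,0],[0,-1,0.]])
    return P,W@M@rz(q[5])
E
python3 - <<'E'
from kin import *
f=lambda p:np.concatenate([np.concatenate([fk2(q,p)[0]-t for q,t,_ in D]),(p-np.array([.1,.4,.45,.45,.0,.3,.1,.1,0]))*.002])
best=min((least_squares(f,x0) for x0 in np.random.default_rng(0).uniform([0,.1,.3,.3,-.1,.15,-.2,-.2,-.05],[.3,.6,.8,.8,.1,.45,.2,.2,.05],(40,9))),key=lambda r:r.cost)
print(best.x.round(4),(best.fun[:15]*1000).round(1))
np.save("kp.npy",best.x)
for q,t,o in D: print((R.from_matrix(fk2(q,best.x)[1]).inv()*R.from_euler('xyz',o,degrees=True)).magnitude()*57.3)
E
```

```text
[-2.000e-04  1.989e-01  6.015e-01  4.638e-01  1.000e-04  3.781e-01
 -0.000e+00  1.918e-01 -0.000e+00] [ 0.  0. -0. -0. -0.  0.  0.  0. -0. -0. -0.  0. -0. -0. -0.]
33.01827378876257
67.12174683032782
1.234367196279205
95.21594081159405
51.65030244439499
```

```bash
sed -i 's/@rz(q\[5\])$/@rz(-q[5])/' kin.py
cat >> kin.py <<'E'
LO=np.array([-176.03,-82.01,-58.28,-173.87,-174.79,-173.66]);HI=np.array([176.03,121.73,71.71,95.51,-.11,173.66])
def ik(pos,o,q0,p=np.load("kp.npy")):
    Rt=R.from_euler('xyz',o,degrees=True)
    def f(q):
        P,T=fk2(q,p); return np.r_[(P-pos)*10,(Rt.inv()*R.from_matrix(T)).as_rotvec()]
    r=least_squares(f,np.clip(q0,LO+.01,HI-.01),bounds=(LO,HI),x_scale=30.); return r.x,np.abs(r.fun).max()
E
python3 - <<'E'
from kin import *
for q,t,o in D: print((R.from_matrix(fk2(q,np.load("kp.npy"))[1]).inv()*R.from_euler('xyz',o,degrees=True)).magnitude()*57.3)
def grasp(g,l,yaw=-90):  # l = pitch (body -y positive)
    Rt=R.from_euler('xyz',[180,l,yaw],degrees=True); return np.array(g)+.019*Rt.as_matrix()[:,2]
q=np.array(D[4][0])
for nm,g,l in [("pick-y",(.584,.115,.05),45),("pick-y lift",(.584,.115,.2),45),("pick lean30",(.584,.115,.05),30),("slot in +y",(.57,-.186,.117),-45),("slot hi",(.57,-.186,.2),-45),("slot regrip",(.57,-.186,.117),45),("place",(.584,.205,.05),-45),("place hi",(.584,.205,.15),-45),("place -60",(.584,.205,.05),-60)]:
    for q0 in (D[4][0],D[3][0],D[1][0]):
        s,e=ik(grasp(g,l),[180,l,-90],np.array(q0,float))
        print(nm,s.round(1),round(e,4))
E
```

```text
0.008914681101463335
0.008431521319972173
0.008598051417370255
0.012263339720630666
0.008921602504294092
pick-y [ -1.8  31.9  -6.5 -51.2 -65.   30.3] 0.0
pick-y [ -1.8  31.9  -6.5 -51.2 -65.   30.3] 0.0
pick-y [ -1.8  31.9  -6.5 -51.2 -65.   30.3] 0.0
pick-y lift [ -0.8  20.6  -2.  -47.1 -74.8  16.9] 0.0
pick-y lift [ -0.8  20.6  -2.  -47.1 -74.8  16.9] 0.0
pick-y lift [ -0.8  20.6  -2.  -47.1 -74.8  16.9] 0.0
pick lean30 [  8.7  26.8 -10.7 -37.6 -54.1  14.3] 0.0
pick lean30 [  8.7  26.8 -10.7 -37.6 -54.1  14.3] 0.0
pick lean30 [  8.7  26.8 -10.7 -37.6 -54.1  14.3] 0.0
slot in +y [ 17.5  24.4 -44.5  56.1 -54.3 -65.1] 0.0
slot in +y [ 17.5  24.4 -44.5  56.1 -54.3 -65.1] 0.0
slot in +y [ 17.5  24.4 -44.5  56.1 -54.3 -65.1] 0.0
slot hi [ 19.4  18.5 -39.4  49.2 -61.7 -55.3] 0.0
slot hi [ 19.4  18.5 -39.4  49.2 -61.7 -55.3] 0.0
slot hi [ 19.4  18.5 -39.4  49.2 -61.7 -55.3] 0.0
slot regrip [-25.8  35.2   8.2 -39.6 -87.3  36.6] 0.0
slot regrip [-25.8  35.2   8.2 -39.6 -87.3  36.6] 0.0
slot regrip [-25.8  35.2   8.2 -39.6 -87.3  36.6] 0.0
place [ 51.4  41.7 -16.   27.6 -72.4 -69.5] 0.0
place [ 51.4  41.7 -16.   27.6 -72.4 -69.5] 0.0
place [ 51.4  41.7 -16.   27.6 -72.4 -69.5] 0.0
place hi [ 51.5  35.3 -12.4  26.4 -81.3 -65. ] 0.0
place hi [ 51.5  35.3 -12.4  26.4 -81.3 -65. ] 0.0
place hi [ 51.5  35.3 -12.4  26.4 -81.3 -65. ] 0.0
place -60 [ 53.6  49.2 -12.6  31.1 -83.6 -73.6] 0.0
place -60 [ 53.6  49.2 -12.6  31.1 -83.6 -73.6] 0.0
place -60 [ 53.6  49.2 -12.6  31.1 -83.6 -73.6] 0.0
```

```bash
cat > plan.py <<'E'
from h import *
from plant import telemetry
def tcp(g,o): return np.array(g)+.019*R.from_euler('xyz',o,degrees=True).as_matrix()[:,2]
def delta(pos,o,cur=None):
    """shift in tool axes and rotvec units from current to target"""
    if cur is None:
        s=telemetry.get_obs(); cur=(s['tool_pos'],s['orientation'])
    Rc=R.from_euler('xyz',cur[1],degrees=True); Rt=R.from_euler('xyz',o,degrees=True)
    d=Rc.inv().apply(np.array(pos)-cur[0]); w=(Rc.inv()*Rt).as_rotvec(degrees=True)/6
    print("shift mm",(d*1000).round(1),"norm",(np.linalg.norm(d)*1000).round(1),"turn units",w.round(3))
    return (np.array(pos),np.array(o))
E
python3 - <<'E'
from plan import *
o=[180,45,-88.9]; t=tcp((.5845,.1175,.050),o); zt=R.from_euler('xyz',o,degrees=True).as_matrix()[:,2]
print(t,zt)
c=delta(t-.08*zt,o); delta(t,o,c)
E
```

```text
[0.58424208 0.13093255 0.03656497] [-0.01357464  0.70697647 -0.70710678]
shift mm [-59.7 -10.9 308.1] norm 314.0 turn units [-0.143  0.009 -0.14 ]
shift mm [ 0.  0. 80.] norm 80.0 turn units [0. 0. 0.]
```

>>> {"op": "servo_tool", "data": {"rows": [[[0,0,0],[-0.143,0.01,-0.14],0],[[-0.0054,-0.0002,0.025],[0,0,0],0],[[-0.0054,-0.0002,0.025],[0,0,0],0],[[-0.0054,-0.0002,0.025],[0,0,0],0],[[-0.0054,-0.0002,0.025],[0,0,0],0],[[-0.0054,-0.0002,0.025],[0,0,0],0],[[-0.0054,-0.0002,0.025],[0,0,0],0],[[-0.0054,-0.0002,0.025],[0,0,0],0],[[-0.0054,-0.0002,0.025],[0,0,0],0],[[-0.0054,-0.0002,0.025],[0,0,0],0],[[-0.0054,-0.0002,0.025],[0,0,0],0],[[0,0,0],[0,0,0],0],[[0,0,0],[0,0,0],0]]}}

```text
clock: 7.42
tool_pos: [0.5708, 0.0327, 0.1321]
orientation: [-179.8, 44.9, -88.3]
force: [1.0, -1.2, 0.7]
opening: 0.0877
```

```bash
python3 snap.py wrist w3;python3 - <<'E'
from plan import *
o=[180,45,-88.9]; t=tcp((.5845,.1175,.050),o)
delta(t,o)
E
```

```text
{'clock': 7.4167, 'joint_pos': [-9.5287, 26.0267, -2.216, -45.2065, -77.424, 27.8016], 'tool_pos': [0.5708, 0.0327, 0.1321], 'orientation': [-179.7909, 44.8606, -88.3156], 'force': [0.9789, -1.1713, 0.7498], 'opening': 0.0877}
shift mm [ -2.6 -15.3 137.8] norm 138.7 turn units [ 0.022 -0.026  0.064]
```

View pics/w3.png

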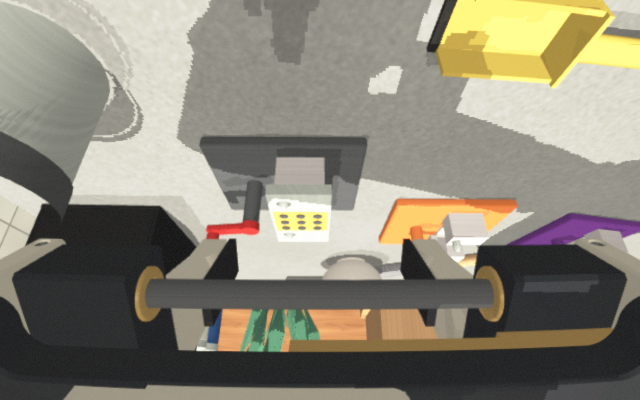

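>>> {"op": "servo_tool", "data": {"rows": [[[-0.001,-0.005,0.01],[0.022,-0.026,0.064],0],[[-0.001,-0.005,0.015],[0,0,0],0],[[-0.0006,-0.0053,0.02],[0,0,0],0],[[0,0,0.02],[0,0,0],0],[[0,0,0.02],[0,0,0],0],[[0,0,0.015],[0,0,0],0],[[0,0,0],[0,0,0],0],[[0,0,0],[0,0,0],0]]}}

```text
clock: 8.13
tool_pos: [0.5845, 0.1037, 0.0612]
orientation: [179.6, 45.1, -89.4]
force: [0.1, 0.1, 0.4]
opening: 0.0876
```

```bash
python3 snap.py wrist w4;python3 - <<'E'
from plan import *
o=[180,45,-88.9]; t=tcp((.5845,.1175,.050),o)
delta(t,o)
E
```

```text
{'clock': 8.1333, 'joint_pos': [-3.7233, 30.6922, -4.9229, -49.2005, -68.7775, 29.2865], 'tool_pos': [0.5845, 0.1037, 0.0612], 'orientation': [179.6176, 45.091, -89.3691], 'force': [0.077, 0.102, 0.3636], 'opening': 0.0876}
shift mm [-1.7  0.3 37.7] norm 37.7 turn units [-0.004  0.012 -0.049]
```

View pics/w4.png

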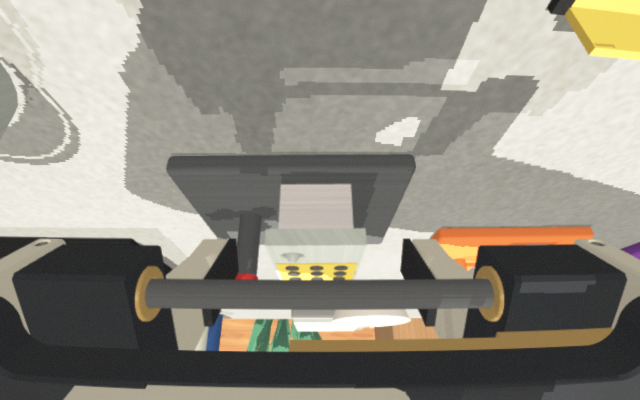

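>>> {"op": "servo_tool", "data": {"rows": [[[-0.0006,0,0.01],[0,0,0],0],[[-0.0006,0,0.01],[0,0,0],0],[[-0.0005,0,0.01],[0,0,0],0],[[0,0,0.0077],[0,0,0],0],[[0,0,0],[0,0,0],0],[[0,0,0],[0,0,0],0.2],[[0,0,0],[0,0,0],0.4],[[0,0,0],[0,0,0],0.6],[[0,0,0],[0,0,0],0.6],[[0,0,0],[0,0,0],0.6],[[0,0,0],[0,0,0],0.6],[[0,0,0],[0,0,0],0.6]]}}

```text
clock: 9.18
tool_pos: [0.5846, 0.1307, 0.037]
orientation: [179.8, 45.1, -89.3]
force: [1.0, -1.0, 1.2]
opening: 0.0555
```

```bash
python3 snap.py scene s5;python3 - <<'E'
import cv2
im=cv2.imread("pics/s5.png")
cv2.imwrite("pics/s5c.png",cv2.resize(im[180:300,240:400],None,fx=5,fy=5,interpolation=cv2.INTER_CUBIC)[:600])
E
```

```text
{'clock': 9.1833, 'joint_pos': [-1.5589, 32.217, -6.0146, -50.9452, -65.6501, 30.3167], 'tool_pos': [0.5846, 0.1307, 0.037], 'orientation': [179.7866, 45.0851, -89.3228], 'force': [0.9863, -0.9577, 1.1927], 'opening': 0.0555}
```

View pics/s5c.png

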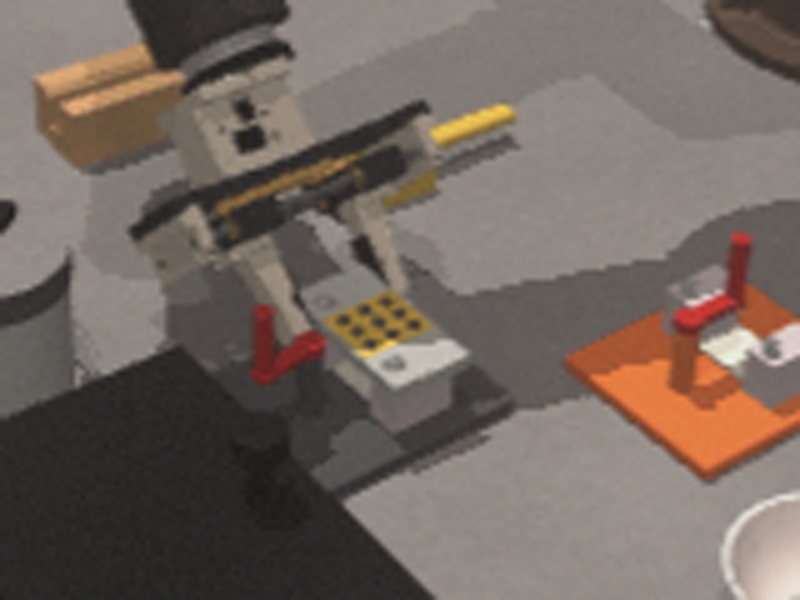

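>>> {"op": "servo_tool", "data": {"rows": [[[-0.0021,0,-0.0021],[0,0,0],0.6],[[-0.0042,0,-0.0042],[0,0,0],0.6],[[-0.0042,0,-0.0042],[0,0,0],0.6],[[-0.0042,0,-0.0042],[0,0,0],0.6],[[-0.0042,0,-0.0042],[0,0,0],0.6],[[-0.0071,0,-0.0071],[0,0,0],0.6],[[-0.0106,0,-0.0106],[0,0,0],0.6],[[-0.0106,0,-0.0106],[0,0,0],0.6],[[-0.0106,0,-0.0106],[0,0,0],0.6],[[-0.0106,0,-0.0106],[0,0,0],0.6],[[-0.0106,0,-0.0106],[0,0,0],0.6],[[-0.0106,0,-0.0106],[0,0,0],0.6],[[-0.0106,0,-0.0106],[0,0,0],0.6],[[-0.0071,0,-0.0071],[0,0,0],0.6],[[0,0,0],[0,0,0],0.6]]}}

```text
clock: 10.48
tool_pos: [0.5858, 0.1307, 0.1915]
orientation: [-179.9, 45.1, -89.1]
force: [-0.4, 0.3, -1.3]
opening: 0.0555
```

```bash
python3 snap.py wrist w6;python3 - <<'E'
from plan import *
s=telemetry.get_obs()
Rc=R.from_euler('xyz',s['orientation'],degrees=True).as_matrix()
g=s['tool_pos']-.019*Rc[:,2]; print("grasp",g)
# slot target above: plate vertical, yaw of block -1.43
o=[180,-45,-91.4]
for z in (.115+.09,.115+.035,.115):
    c=delta(tcp((.570,-.186,z),o),o)
E
```

```text
{'clock': 10.4833, 'joint_pos': [-0.5819, 20.7412, -1.1572, -46.933, -75.6702, 16.8758], 'tool_pos': [0.5858, 0.1307, 0.1915], 'orientation': [-179.9156, 45.0751, -89.0779], 'force': [-0.3665, 0.3414, -1.2821], 'opening': 0.0555}
grasp [0.58550622 0.11729733 0.20335022]
shift mm [ 231.8   20.5 -234.8] norm 330.6 turn units [8.0000e-03 1.5013e+01 4.1700e-01]
shift mm [ 270.7   20.5 -196. ] norm 334.8 turn units [8.0000e-03 1.5013e+01 4.1700e-01]
shift mm [ 295.5   20.5 -171.2] norm 342.2 turn units [8.0000e-03 1.5013e+01 4.1700e-01]
```

View pics/w6.png

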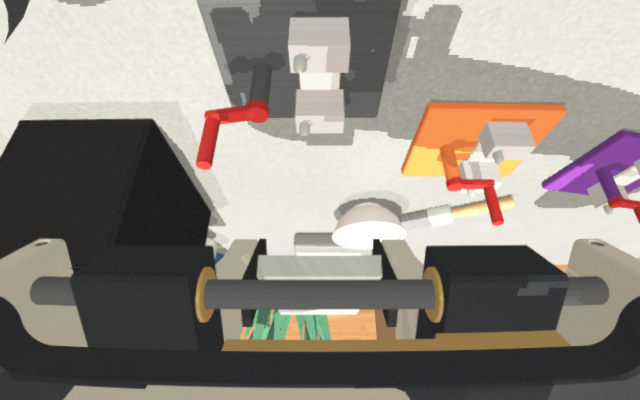

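>>> {"op": "servo_tool", "data": {"rows": [[[0.01,0.001,-0.01],[0,0,0],0.6],[[0.018,0.0013,-0.018],[0,0,0],0.6],[[0.018,0.0013,-0.018],[0,0,0],0.6],[[0.018,0.0013,-0.018],[0,0,0],0.6],[[0.018,0.0013,-0.018],[0,0,0],0.6],[[0.018,0.0013,-0.018],[0,0,0],0.6],[[0.018,0.0013,-0.018],[0,0,0],0.6],[[0.018,0.0013,-0.018],[0,0,0],0.6],[[0.018,0.0013,-0.018],[0,0,0],0.6],[[0.018,0.0013,-0.018],[0,0,0],0.6],[[0.018,0.0013,-0.018],[0,0,0],0.6],[[0.018,0.0013,-0.018],[0,0,0],0.6],[[0.01,0.0005,-0.01],[0,0,0],0.6],[[0,0,0],[0,0,0],0.6]]}}

```text
clock: 11.7
tool_pos: [0.5728, -0.1811, 0.1859]
orientation: [179.5, 45.1, -89.7]
force: [0.4, 0.4, -1.3]
opening: 0.0558
```

>>> {"op": "servo_tool", "data": {"rows": [[[0,0,0],[0,0.5,0],0.6],[[0,0,0],[0,0.8,0],0.6],[[0,0,0],[0,0.9,0],0.6],[[0,0,0],[0,0.9,0],0.6],[[0,0,0],[0,0.9,0],0.6],[[0,0,0],[0,0.9,0],0.6],[[0,0,0],[0,0.9,0],0.6],[[0,0,0],[0,0.9,0],0.6],[[0,0,0],[0,0.9,0],0.6],[[0,0,0],[0,0.9,0],0.6],[[0,0,0],[0,0.9,0],0.6],[[0,0,0],[0,0.9,0],0.6],[[0,0,0],[0,0.9,0],0.6],[[0,0,0],[0,0.9,0],0.6],[[0,0,0],[0,0.9,0],0.6],[[0,0,0],[0,0.9,0],0.6],[[0,0,0],[0,0.9,0],0.6],[[0,0,0],[0,0.2,0],0.6],[[0,0,0],[0,0,0],0.6],[[0,0,0],[0,0,0],0.6]]}}

```text
clock: 13.37
tool_pos: [0.5732, -0.1774, 0.1873]
orientation: [179.6, -44.8, -88.9]
force: [-0.4, -0.4, -2.6]
opening: 0.0558
```

```bash
python3 snap.py wrist w7;python3 snap.py scene s7
python3 - <<'E'
from plan import *
o=[180,-45,-91.4]
for z in (.115+.035,.115):
    c=delta(tcp((.570,-.186,z),o),o)
im=cv2.imread("pics/s7.png")
cv2.imwrite("pics/s7c.png",cv2.resize(im[120:280,180:380],None,fx=4,fy=3.75,interpolation=cv2.INTER_CUBIC)[:600])
E
```

```text
{'clock': 13.3667, 'joint_pos': [21.7786, 18.6865, -38.5446, 47.6507, -62.6858, -54.9946], 'tool_pos': [0.5732, -0.1774, 0.1873], 'orientation': [179.6002, -44.7795, -88.871], 'force': [-0.436, -0.4079, -2.6255], 'opening': 0.0558}
{'clock': 13.4167, 'joint_pos': [21.7389, 18.6377, -38.5088, 47.6605, -62.6924, -55.0047], 'tool_pos': [0.5735, -0.1777, 0.1879], 'orientation': [179.7206, -44.76, -88.9969], 'force': [0.0468, -0.2646, -2.0486], 'opening': 0.0555}
shift mm [-21.2   4.1  51.9] norm 56.2 turn units [-0.24   0.039  0.275]
shift mm [-45.8   4.   76.7] norm 89.5 turn units [-0.24   0.039  0.275]
```

View pics/w7.png

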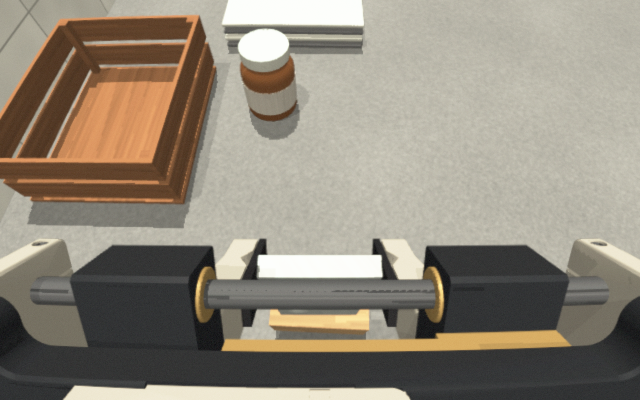

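View pics/s7c.png

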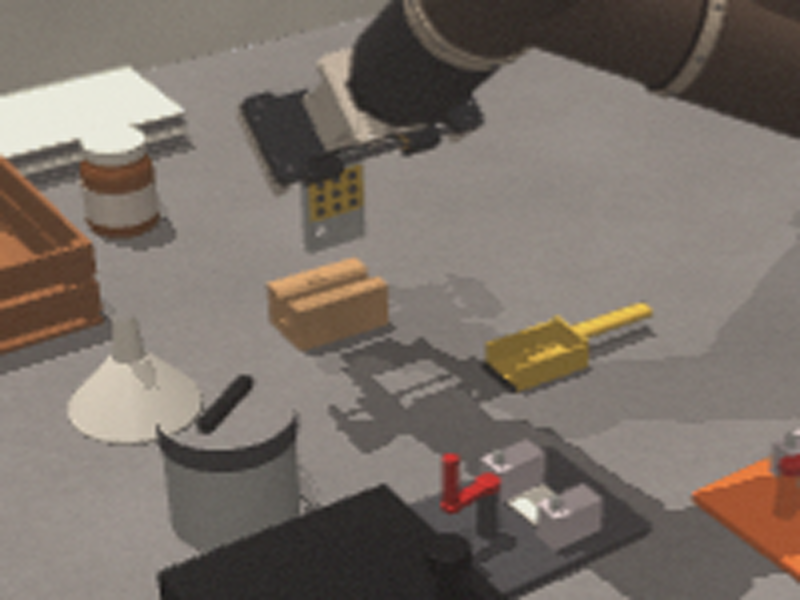

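```bash
cat > plate.py <<'E'
from h import *
import pickle
REL=R.from_euler('xyz',[180,45,-90],degrees=True).inv()
def outline(tag,png,box,f,rel=REL,end=-1,goff=.0432,dth=0,out=None):
    i,o=pickle.load(open(f"pics/{tag}.pkl","rb"))
    Rt=R.from_euler('xyz',o['orientation'],degrees=True)
    g=o['tool_pos']-.019*Rt.as_matrix()[:,2]
    Rp=Rt*rel*R.from_euler('x',dth,degrees=True)
    c=g-Rp.apply([0,end*goff,0])
    print("plate centre",c.round(4),"axes x",Rp.as_matrix()[:,0].round(3),"y",Rp.as_matrix()[:,1].round(3))
    im=cv2.imread(f"pics/{tag}.png")[box[1]:box[3],box[0]:box[2]]
    im=cv2.resize(im,None,fx=f,fy=f,interpolation=cv2.INTER_CUBIC)
    for zz,col in ((.005,(0,255,0)),(-.005,(255,0,0))):
        P=[c+Rp.apply([sx*.028,sy*.055,zz]) for sx,sy in((1,1),(-1,1),(-1,-1),(1,-1))]
        px=((proj(i,P)-box[:2]+.5)*f-.5).round().astype(int)
        cv2.polylines(im,[px.reshape(-1,1,2)],True,col,1)
    cv2.imwrite(out or f"pics/{png}.png",im)
E
python3 - <<'E'
from plate import *
outline("s7","s7o",(235,130,295,190),10)
E
```

```text
plate centre [ 0.5732 -0.1641  0.1582] axes x [ 1.     0.014 -0.003] y [-0.004  0.004 -1.   ]
```

View pics/s7o.png

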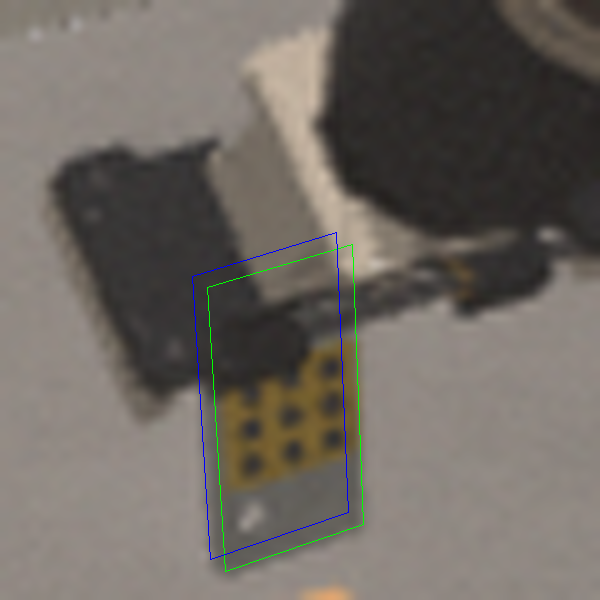

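Run:
```python
from kin import *
from plan import *
p=np.load("kp.npy")
for k in range(1):
    s=telemetry.get_obs(); P,T=fk2(s['joint_pos'],p); oo=R.from_matrix(T).as_euler('xyz',degrees=True)
    print(s['tool_pos'],s['orientation'],P,oo)
o=[180,-45,-91.4]
c=delta(tcp((.570,-.186,.160),o),o,(P,oo))
```

```text
[ 0.57363617 -0.17790832  0.18829966] [179.79918161 -44.76353733 -89.07546712] [ 0.57367959 -0.17795132  0.18820687] [179.79918161 -44.76353733 -89.07546712]
shift mm [-14.1   4.2  44.7] norm 47.0 turn units [-0.24   0.039  0.275]
```

>>> {"op": "servo_tool", "data": {"rows": [[[-0.0028,0.0008,0.009],[-0.12,0.02,0.138],0.6],[[-0.0028,0.0008,0.009],[-0.12,0.02,0.138],0.6],[[-0.0028,0.0008,0.009],[0,0,0],0.6],[[-0.0028,0.0008,0.009],[0,0,0],0.6],[[-0.0029,0.001,0.0087],[0,0,0],0.6],[[0,0,0],[0,0,0],0.6],[[0,0,0],[0,0,0],0.6]]}}

```text
clock: 14.05
tool_pos: [0.5683, -0.2001, 0.1458]
orientation: [179.8, -45.2, -91.3]
force: [0.1, -0.7, -0.9]
opening: 0.0558
```

```bash
python3 snap.py scene s8; python3 snap.py wrist w8
python3 - <<'E'
from plan import *
from plate import outline
outline("s8","s8o",(235,150,295,210),10)
o=[180,-45,-91.4]
c=delta(tcp((.570,-.186,.150),o),o)
E
```

```text
{'clock': 14.05, 'joint_pos': [18.7648, 21.7823, -41.1736, 50.965, -58.9393, -59.956], 'tool_pos': [0.5683, -0.2001, 0.1458], 'orientation': [179.8136, -45.1841, -91.2559], 'force': [0.1211, -0.7228, -0.8686], 'opening': 0.0558}
{'clock': 14.1, 'joint_pos': [18.7966, 21.7494, -41.1249, 50.9592, -58.955, -59.9435], 'tool_pos': [0.5689, -0.1997, 0.1464], 'orientation': [179.9006, -45.1673, -91.2877], 'force': [-0.0569, 0.737, -2.2005], 'opening': 0.0554}
plate centre [ 0.5686 -0.1868  0.116 ] axes x [ 1.    -0.024 -0.002] y [-0.002 -0.003 -1.   ]
shift mm [-7.2 -0.5  7.1] norm 10.1 turn units [-0.004 -0.025  0.01 ]
```

View pics/s8o.png

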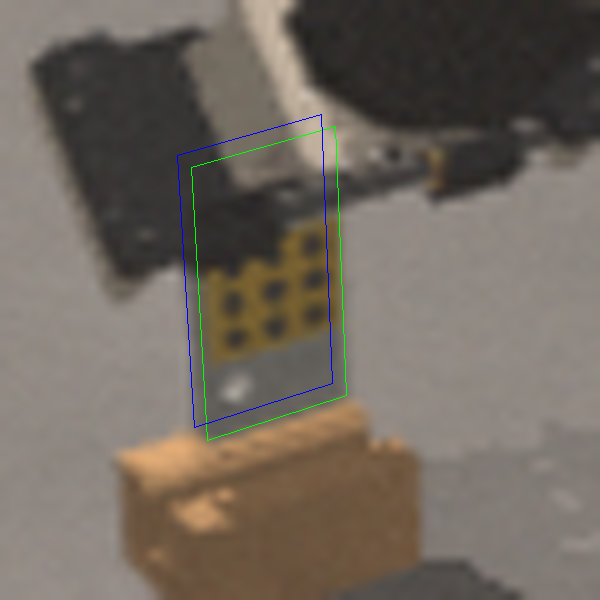

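View pics/w8.png

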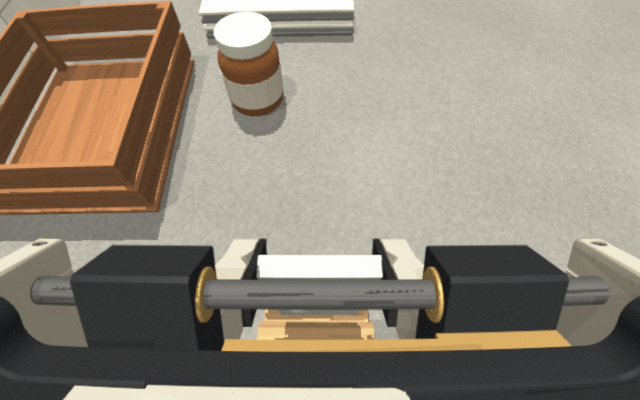

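>>> {"op": "servo_tool", "data": {"rows": [[[-0.0028,-0.0001,0.0028],[0,0,0],0.6],[[-0.0028,-0.0001,0.0028],[0,0,0],0.6],[[-0.0028,-0.0001,0.0028],[0,0,0],0.6],[[-0.0028,-0.0001,0.0028],[0,0,0],0.6],[[-0.0028,-0.0001,0.0028],[0,0,0],0.6],[[-0.0028,0,0.0028],[0,0,0],0.6],[[-0.0028,0,0.0028],[0,0,0],0.6],[[0,0,0],[0,0,0],0.6]]}}

```text
clock: 14.82
tool_pos: [0.5691, -0.1996, 0.1178]
orientation: [179.8, -45.2, -91.2]
force: [0.1, -0.1, -1.1]
opening: 0.0556
```

Run:
```python
from plan import *
s=telemetry.get_obs(); print(s['force'],s['moment'],s['tool_pos'],s['orientation'])
o=[180,-45,-91.4]
c=delta(tcp((.570,-.186,.115),o),o)
```

```text
[ 0.06103868 -0.12678186 -1.12986009] [ 2.98155965 -0.11870667 -0.02652879] [ 0.56913799 -0.19957688  0.11783153] [179.84740748 -45.16389812 -91.24004404]
shift mm [-11.6  -0.6  11.4] norm 16.3 turn units [ 0.007 -0.027  0.019]
```

>>> {"op": "servo_tool", "data": {"rows": [[[-0.0021,0,0.0021],[0,0,0],0.6],[[-0.0021,0,0.0021],[0,0,0],0.6],[[-0.0021,0,0.0021],[0,0,0],0.6],[[-0.0021,0,0.0021],[0,0,0],0.6],[[-0.0014,0,0.0014],[0,0,0],0.6],[[0,0,0],[0,0,0],0.6]]}}

```text
clock: 15.32
tool_pos: [0.5693, -0.1996, 0.1044]
orientation: [179.9, -45.2, -91.3]
force: [0.6, -0.2, -1.9]
opening: 0.0555
```

>>> {"op": "servo_tool", "data": {"rows": [[[-0.0007,0,0.0007],[0,0,0],0.6],[[-0.0007,0,0.0007],[0,0,0],0.6],[[0,0,0],[0,0,0],0.6]]}}

```text
clock: 15.57
tool_pos: [0.5696, -0.1995, 0.1029]
orientation: [180.0, -45.2, -91.3]
force: [0.1, 0.2, -2.0]
opening: 0.0557
```

>>> {"op": "servo_tool", "data": {"rows": [[[-0.0007,0,0.0007],[0,0,0],0.6],[[-0.0004,0,0.0004],[0,0,0],0.6],[[0,0,0],[0,0,0],0.6]]}}

```text
clock: 15.82
tool_pos: [0.5697, -0.1999, 0.1028]
orientation: [-180.0, -45.3, -91.3]
force: [-2.2, 1.5, 7.7]
opening: 0.0558
```

>>> {"op": "servo_tool", "data": {"rows": [[[0,0,0],[0,0,0],0.45],[[0,0,0],[0,0,0],0.3],[[0,0,0],[0,0,0],0.1],[[0,0,0],[0,0,0],0.1],[[0,0,0],[0,0,0],0.1],[[0,0,-0.005],[0,0,0],0.1],[[0,0,-0.01],[0,0,0],0.1],[[0,0,-0.02],[0,0,0],0.1],[[0,0,-0.025],[0,0,0],0.1],[[0,0,-0.025],[0,0,0],0.1],[[0,0,-0.025],[0,0,0],0.1],[[0,0,0],[0,0,0],0.1],[[0,0,0],[0,0,0],0.1]]}}

```text
clock: 16.9
tool_pos: [0.5723, -0.1196, 0.18]
orientation: [-179.9, -45.1, -91.3]
force: [0.3, -0.3, -0.9]
opening: 0.0788
```

```bash
python3 snap.py wrist w9;python3 snap.py scene s9
python3 - <<'E'
from plan import *
im=cv2.imread("pics/s9.png")
cv2.imwrite("pics/s9c.png",cv2.resize(im[150:210,235:295],None,fx=8,fy=8,interpolation=cv2.INTER_CUBIC)[:600])
E
```

```text
{'clock': 16.9, 'joint_pos': [28.1487, 20.8675, -35.3812, 42.226, -66.7254, -58.2926], 'tool_pos': [0.5723, -0.1196, 0.18], 'orientation': [-179.8653, -45.0511, -91.3139], 'force': [0.2966, -0.2666, -0.9339], 'opening': 0.0788}
{'clock': 16.95, 'joint_pos': [28.0773, 20.9132, -35.4739, 42.2361, -66.6938, -58.3072], 'tool_pos': [0.5715, -0.1206, 0.1792], 'orientation': [179.9992, -45.0971, -91.2794], 'force': [-1.3273, 0.2335, -0.3692], 'opening': 0.0788}
```

View pics/w9.png

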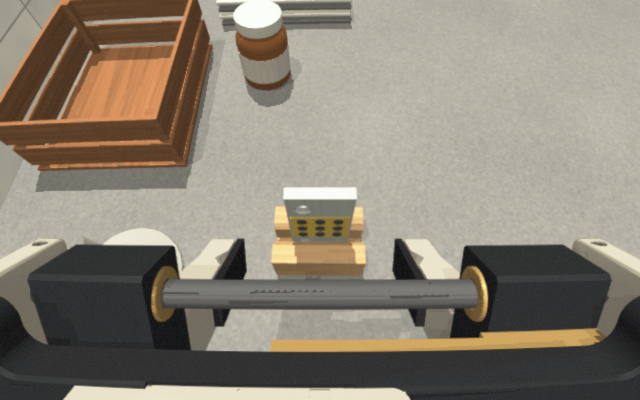

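View pics/s9c.png

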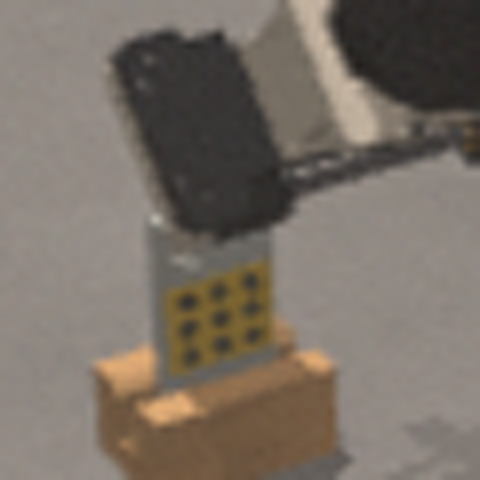

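Run:
```python
import cv2
im=cv2.imread("pics/w9.png")
cv2.imwrite("pics/w9c.png",cv2.resize(im[175:275,260:380],None,fx=6.5,fy=6,interpolation=cv2.INTER_CUBIC)[:600])
```

```text
(no output)
```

View pics/w9c.png

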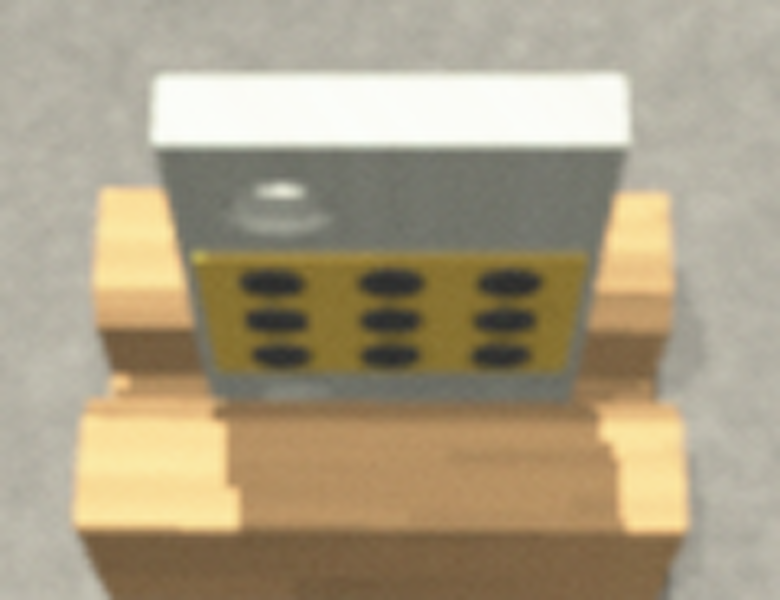

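Run:
```python
from h import *
import pickle
from scipy.optimize import least_squares
i,o=pickle.load(open("pics/w9.pkl","rb"))
px=np.array([(260+(x+.5)/6.5-.5,175+(y+.5)/6-.5) for x,y in [(156,73),(625,75),(629,149),(151,147),(393,321),(281,212)]])
ob=np.array([(.028,-.055,-.005),(-.028,-.055,-.005),(-.028,-.055,.005),(.028,-.055,.005),(0,0,.005),(.014,-.036,.005)])
def pose(q): return R.from_euler('z',q[3])*R.from_euler('x',-np.pi/2+q[4])
for free in (0,1):
    def f(q):
        if not free: q=np.r_[q[:2],.072,q[3:]]
        P=pose(q).apply(ob)+q[:3]; return (proj(i,P)-px).ravel()
    r=least_squares(f,[.57,-.186,.072,-.02,0]); q=r.x
    print(q[:3].round(4),np.degrees(q[3:]).round(2),r.fun.reshape(-1,2).round(1).tolist())
    print("top",(pose(q).apply([0,-.055,0])+q[:3]).round(4))
```

```text
[ 0.5696 -0.1864  0.6765] [-1.45  0.96] [[0.4, 0.7], [-0.1, 0.6], [-0.1, -0.6], [0.4, -0.5], [-0.4, -0.2], [-0.2, 0.0]]
top [ 0.5695 -0.1873  0.7315]
[ 0.5696 -0.1856  0.0739] [-1.45  0.73] [[0.1, 0.6], [0.2, 0.5], [0.2, -0.5], [0.1, -0.5], [-0.4, -0.2], [-0.4, 0.1]]
top [ 0.5695 -0.1863  0.1289]
```

>>> {"op": "servo_tool", "data": {"rows": [[[0.02,0,0],[0,0,0],0.1],[[0.025,0,0],[0,0,0],0.1],[[0.025,0,0],[0,0,0],0.1],[[0.025,0,0],[0,0,0],0.1],[[0.025,0,0],[0,0,0],0.1],[[0,0,0],[0,-1,0],0.1],[[0,0,0],[0,-1,0],0.1],[[0,0,0],[0,-1,0],0.1],[[0,0,0],[0,-1,0],0.1],[[0,0,0],[0,-1,0],0.1],[[0,0,0],[0,-1,0],0.1],[[0,0,0],[0,-1,0],0.1],[[0,0,0],[0,-1,0],0.1],[[0,0,0],[0,-1,0],0.1],[[0,0,0],[0,-1,0],0.1],[[0,0,0],[0,-1,0],0.1],[[0,0,0],[0,-1,0],0.1],[[0,0,0],[0,-1,0],0.1],[[0,0,0],[0,-1,0],0.1],[[0,0,0],[0,-1,0],0.1]]}}

```text
clock: 18.67
tool_pos: [0.5691, -0.2073, 0.2639]
orientation: [180.0, 45.2, -91.4]
force: [0.7, -0.6, -0.7]
opening: 0.0786
```

>>> {"op": "servo_tool", "data": {"rows": [[[0,0,0],[0,0,0],0.1],[[0,0,0],[0,0,0],0.1]]}}

```text
clock: 18.83
tool_pos: [0.5684, -0.2082, 0.2608]
orientation: [179.5, 45.0, -91.9]
force: [-0.4, -0.2, 0.9]
opening: 0.0791
```

Run:
```python
from plan import *
o=[180,45,-91.4]; t=tcp((.5697,-.1862,.117),o); zt=R.from_euler('xyz',o,degrees=True).as_matrix()[:,2]
print(t, telemetry.get_obs()['joint_pos'].round(1))
c=delta(t-.06*zt,o); delta(t,o,c)
```

```text
[ 0.57002825 -0.17276898  0.10356497] [ -28.7   28.4   18.5  -39.8 -101.5   26.3]
shift mm [86.1 -1.4 76.3] norm 115.0 turn units [ 0.017 -0.005 -0.063]
shift mm [ 0.  0. 60.] norm 60.0 turn units [0. 0. 0.]
```

>>> {"op": "servo_tool", "data": {"rows": [[[0.0143,-0.0002,0.0127],[0.017,0,-0.06],0.1],[[0.0143,-0.0002,0.0127],[0,0,0],0.1],[[0.0143,-0.0002,0.0127],[0,0,0],0.1],[[0.0143,-0.0002,0.0127],[0,0,0],0.1],[[0.0143,-0.0002,0.0127],[0,0,0],0.1],[[0.0143,-0.0002,0.0127],[0,0,0],0.1],[[0,0,0],[0,0,0],0.1],[[0,0,0],[0,0,0],0.1],[[0,0,0],[0,0,0],0.1]]}}

```text
clock: 19.58
tool_pos: [0.5714, -0.2133, 0.1506]
orientation: [-179.5, 44.8, -90.8]
force: [-0.2, -0.7, 0.6]
opening: 0.0787
```

```bash
python3 snap.py wrist w10
python3 - <<'E'
from plan import *
o=[180,45,-91.4]; t=tcp((.5697,-.1862,.117),o)
delta(t,o)
im=cv2.imread("pics/w10.png")
cv2.imwrite("pics/w10c.png",cv2.resize(im[150:290,230:400],None,fx=4.5,fy=4.2,interpolation=cv2.INTER_CUBIC)[:600])
E
```

```text
{'clock': 19.5833, 'joint_pos': [-28.7006, 33.9579, 12.8933, -38.8222, -92.6103, 34.3355], 'tool_pos': [0.5714, -0.2133, 0.1506], 'orientation': [-179.504, 44.7703, -90.7689], 'force': [-0.2454, -0.7016, 0.5872], 'opening': 0.0787}
shift mm [ 4.4  2.7 62.3] norm 62.5 turn units [-0.015 -0.041  0.079]
```

View pics/w10.png

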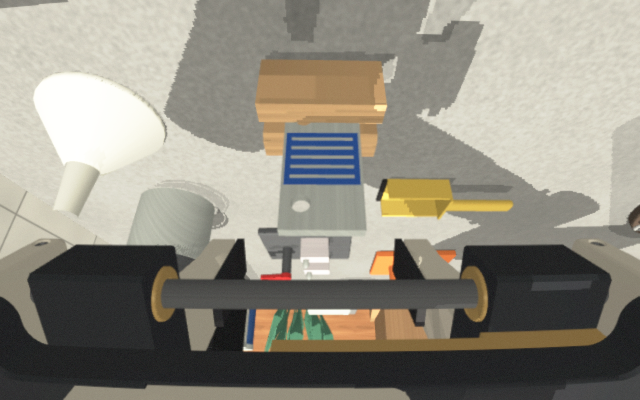

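>>> {"op": "servo_tool", "data": {"rows": [[[0.0014,0.0005,0.015],[0,0,0],0.1],[[0.0015,0.0005,0.015],[0,0,0],0.1],[[0.0015,0.0005,0.015],[0,0,0],0.1],[[0,0,0.01],[0,0,0],0.1],[[0,0,0.0073],[0,0,0],0.1],[[0,0,0],[0,0,0],0.1],[[0,0,0],[0,0,0],0.1],[[0,0,0],[0,0,0],0.1]]}}

```text
clock: 20.3
tool_pos: [0.571, -0.1731, 0.103]
orientation: [-179.5, 44.8, -90.8]
force: [-0.9, -0.1, 0.2]
opening: 0.0787
```

Run:
```python
from plan import *
o=[180,45,-91.4]; t=tcp((.5697,-.1862,.117),o)
s=telemetry.get_obs();print(s['tool_pos'],s['orientation'],s['qvel'].round(2))
delta(t,o)
```

```text
[ 0.57095216 -0.17306437  0.10296045] [-179.50066388   44.79467401  -90.8027728 ] [-0.16 -0.13 -0.   -0.1   0.07  0.07]
shift mm [-0.6  0.9 -0.2] norm 1.1 turn units [-0.013 -0.034  0.071]
```

>>> {"op": "servo_tool", "data": {"rows": [[[-0.0005,0.0009,0],[-0.013,-0.034,0.071],0.1],[[0,0,0],[0,0,0],0.1],[[0,0,0],[0,0,0],0.2],[[0,0,0],[0,0,0],0.3],[[0,0,0],[0,0,0],0.6],[[0,0,0],[0,0,0],0.6],[[0,0,0],[0,0,0],0.6],[[0,0,0],[0,0,0],0.6],[[0,0,0],[0,0,0],0.6]]}}

```text
clock: 21.05
tool_pos: [0.5697, -0.1721, 0.1026]
orientation: [179.9, 45.1, -91.5]
force: [0.2, -0.3, 0.1]
opening: 0.0553
```

Run:
```python
from plan import *
s=telemetry.get_obs();print(s['tool_pos'],s['orientation'],s['force'],s['opening'])
```

```text
[ 0.56972003 -0.17206979  0.1025612 ] [179.91409725  45.05140207 -91.46991559] [ 0.23197926 -0.33190887  0.07016933] 0.055335311244544244
```

>>> {"op": "servo_tool", "data": {"rows": [[[-0.0021,0,-0.0021],[0,0,0],0.6],[[-0.0042,0,-0.0042],[0,0,0],0.6],[[-0.0042,0,-0.0042],[0,0,0],0.6],[[-0.0042,0,-0.0042],[0,0,0],0.6],[[-0.0042,0,-0.0042],[0,0,0],0.6],[[-0.0042,0,-0.0042],[0,0,0],0.6],[[-0.0071,0,-0.0071],[0,0,0],0.6],[[-0.0106,0,-0.0106],[0,0,0],0.6],[[-0.0106,0,-0.0106],[0,0,0],0.6],[[-0.0106,0,-0.0106],[0,0,0],0.6],[[-0.0106,0,-0.0106],[0,0,0],0.6],[[-0.0106,0,-0.0106],[0,0,0],0.6],[[-0.0071,0,-0.0071],[0,0,0],0.6],[[0,0,0],[0,0,0],0.6]]}}

```text
clock: 22.22
tool_pos: [0.5706, -0.1728, 0.2335]
orientation: [-179.7, 44.9, -91.2]
force: [0.5, -0.8, -1.4]
opening: 0.0556
```

```bash
python3 snap.py wrist w11
python3 - <<'E'
from plan import *
from plant import optics
i=optics.camera_info("top"); print([toz(i,p,z).round(3) for p,z in [((210,108),0),((254,108),0),((254,95),.15)]])
o=[180,45,-88.9]
delta(tcp((.5832,.2,.24),o),o)
E
```

```text
{'clock': 22.2167, 'joint_pos': [-26.1549, 27.5852, 13.8128, -40.2809, -96.7007, 27.4701], 'tool_pos': [0.5706, -0.1728, 0.2335], 'orientation': [-179.7433, 44.918, -91.212], 'force': [0.4785, -0.8236, -1.4241], 'opening': 0.0556}
[array([0.775, 0.394, 0.   ]), array([0.77 , 0.244, 0.   ]), array([0.76 , 0.216, 0.15 ])]
shift mm [-269.3   -3.2  276.6] norm 386.1 turn units [-0.306 -0.003 -0.285]
```

View pics/w11.png

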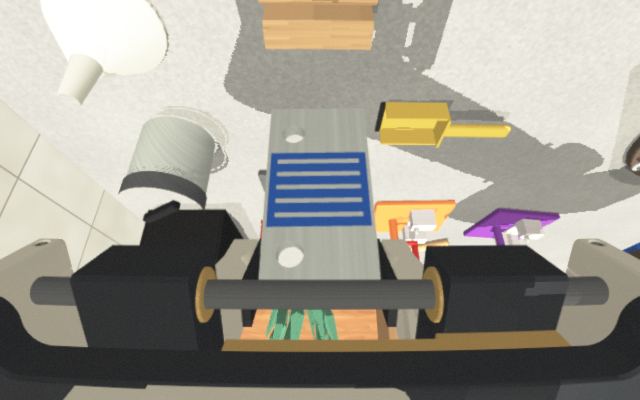

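>>> {"op": "servo_tool", "data": {"rows": [[[-0.01,0,0.01],[-0.15,0,-0.14],0.6],[[-0.0192,-0.0006,0.0192],[-0.15,0,-0.14],0.6],[[-0.0192,-0.0006,0.0192],[0,0,0],0.6],[[-0.0192,-0.0006,0.0192],[0,0,0],0.6],[[-0.0192,-0.0006,0.0192],[0,0,0],0.6],[[-0.0192,-0.0006,0.0192],[0,0,0],0.6],[[-0.0192,-0.0006,0.0192],[0,0,0],0.6],[[-0.0192,-0.0006,0.0192],[0,0,0],0.6],[[-0.0192,-0.0006,0.0192],[0,0,0],0.6],[[-0.0192,-0.0006,0.0192],[0,0,0],0.6],[[-0.0192,-0.0006,0.0192],[0,0,0],0.6],[[-0.0192,-0.0006,0.0192],[0,0,0],0.6],[[-0.0192,0,0.0192],[0,0,0],0.6],[[-0.0192,0,0.0192],[0,0,0],0.6],[[-0.01,0,0.01],[0,0,0],0.6],[[0,0,0],[0,0,0],0.6]]}}

```text
clock: 23.6
tool_pos: [0.5691, 0.2123, 0.2298]
orientation: [179.6, 45.1, -89.0]
force: [0.2, -0.6, -2.4]
opening: 0.0559
```

>>> {"op": "servo_tool", "data": {"rows": [[[0,0,0],[0,-0.5,0],0.6],[[0,0,0],[0,-0.8,0],0.6],[[0,0,0],[0,-0.9,0],0.6],[[0,0,0],[0,-0.9,0],0.6],[[0,0,0],[0,-0.9,0],0.6],[[0,0,0],[0,-0.9,0],0.6],[[0,0,0],[0,-0.9,0],0.6],[[0,0,0],[0,-0.9,0],0.6],[[0,0,0],[0,-0.9,0],0.6]]}}

```text
clock: 24.35
tool_pos: [0.571, 0.2076, 0.23]
orientation: [8.9, 89.1, 99.9]
force: [0.4, 0.6, -2.8]
opening: 0.0558
```

>>> {"op": "servo_tool", "data": {"rows": [[[0,0,0],[0,0.5,0],0.6],[[0,0,0],[0,0.8,0],0.6],[[0,0,0],[0,0.9,0],0.6],[[0,0,0],[0,0.9,0],0.6],[[0,0,0],[0,0.9,0],0.6],[[0,0,0],[0,0.9,0],0.6],[[0,0,0],[0,0.9,0],0.6],[[0,0,0],[0,0.9,0],0.6],[[0,0,0],[0,0.9,0],0.6],[[0,0,0],[0,0,0],0.6],[[0,0,0],[0,0,0],0.6]]}}

```text
clock: 25.27
tool_pos: [0.5695, 0.2105, 0.2313]
orientation: [179.9, 45.1, -88.8]
force: [-0.6, -0.5, -2.7]
opening: 0.0558
```

```bash
python3 -c "
from plant import telemetry as t;o=t.get_obs();print(o['joint_pos'].round(2),o['tool_pos'].round(4),o['orientation'].round(2),o['opening'])"
```

```text
[  7.27  16.15  -2.   -47.42 -73.17   8.99] [0.5695 0.2105 0.2313] [179.89  45.13 -88.83] 0.0558228574963526
```

Back on course; now the correct way (+90° about tool y).

>>> {"op": "servo_tool", "data": {"rows": [[[0,0,0],[0,0.5,0],0.6],[[0,0,0],[0,0.8,0],0.6],[[0,0,0],[0,0.9,0],0.6],[[0,0,0],[0,0.9,0],0.6],[[0,0,0],[0,0.9,0],0.6],[[0,0,0],[0,0.9,0],0.6],[[0,0,0],[0,0.9,0],0.6],[[0,0,0],[0,0.9,0],0.6],[[0,0,0],[0,0.9,0],0.6],[[0,0,0],[0,0.9,0],0.6],[[0,0,0],[0,0.9,0],0.6],[[0,0,0],[0,0.9,0],0.6],[[0,0,0],[0,0.9,0],0.6],[[0,0,0],[0,0.9,0],0.6],[[0,0,0],[0,0.9,0],0.6],[[0,0,0],[0,0.9,0],0.6],[[0,0,0],[0,0.9,0],0.6],[[0,0,0],[0,0.2,0],0.6],[[0,0,0],[0,0,0],0.6],[[0,0,0],[0,0,0],0.6]]}}

```text
clock: 26.93
tool_pos: [0.5702, 0.2078, 0.2286]
orientation: [179.4, -45.0, -88.7]
force: [0.4, -0.3, -1.7]
opening: 0.0557
```

```bash
python3 snap.py wrist w12; python3 snap.py scene s12
python3 - <<'E'
from plan import *
from plate import *
rel=R.from_euler('xyz',[180,-45,-90],degrees=True).inv()*R.from_euler('x',180,degrees=True)
outline("s12","s12o",(280,180,370,240),8,rel=rel,goff=.044)
o=[180,-45,-88.9]
c=delta(tcp((.5828,.2042,.09),o),o);delta(tcp((.5828,.2042,.05),o),o,c)
E
```

```text
{'clock': 26.9333, 'joint_pos': [53.4744, 30.3954, -7.6963, 25.211, -90.4333, -61.1249], 'tool_pos': [0.5702, 0.2078, 0.2286], 'orientation': [179.4372, -44.9758, -88.6734], 'force': [0.4179, -0.3412, -1.7263], 'opening': 0.0557}
{'clock': 26.9833, 'joint_pos': [53.4652, 30.285, -7.6678, 25.2411, -90.4278, -61.1417], 'tool_pos': [0.5706, 0.2079, 0.2298], 'orientation': [179.6034, -44.876, -88.7914], 'force': [-0.5743, -0.6829, -1.3959], 'opening': 0.0559}
plate centre [0.5711 0.1773 0.2432] axes x [ 1.     0.016 -0.005] y [ 0.016 -1.    -0.002]
shift mm [-96.2 -12.6 121.5] norm 155.5 turn units [0.044 0.03  0.003]
shift mm [-28.3  -0.   28.3] norm 40.0 turn units [0. 0. 0.]
```

View pics/w12.png

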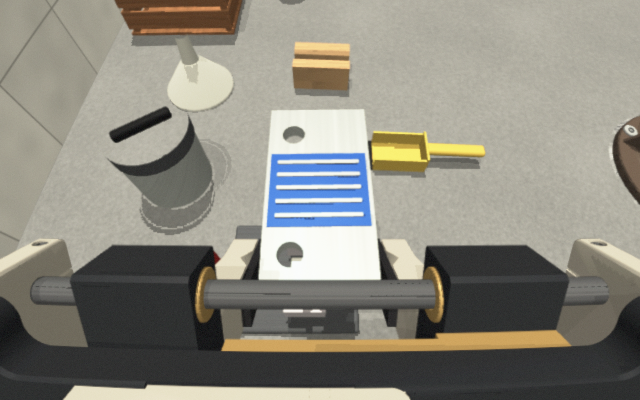

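View pics/s12o.png

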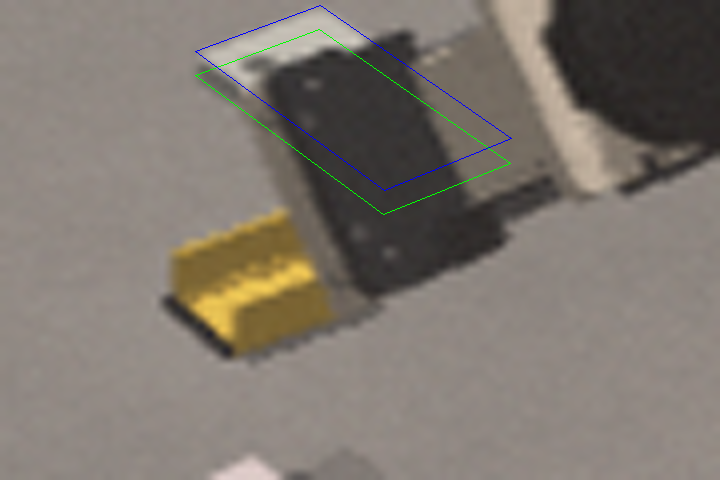

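Run:
```python
import cv2
im=cv2.imread("pics/w12.png")
cv2.imwrite("pics/w12c.png",cv2.resize(im[100:280,255:385],None,fx=6,fy=3.3,interpolation=cv2.INTER_CUBIC)[:600])
```

```text
(no output)
```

View pics/w12c.png

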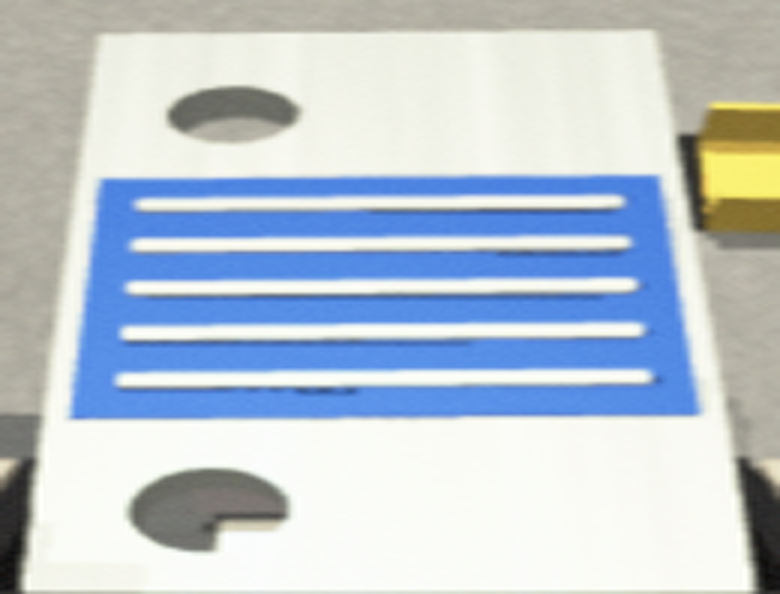

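```bash
cat > inhand.py <<'E'
from h import *
import pickle
from scipy.optimize import least_squares
def inhand(tag,px,ob,goff=.044):
    i,o=pickle.load(open(f"pics/{tag}.pkl","rb"))
    Rt=R.from_euler('xyz',o['orientation'],degrees=True); g=o['tool_pos']-.019*Rt.as_matrix()[:,2]
    rel=R.from_euler('xyz',[180,-45,-90],degrees=True).inv()*R.from_euler('x',180,degrees=True)
    px=np.array(px);ob=np.array(ob)
    # dof: slip along own y, own z offset, tilt about own x (jaw axis); x and other angles fixed by jaws (plus small x)
    def pose(q): 
        Rp=Rt*rel*R.from_euler('x',q[2]); return Rp,g+Rp.apply([q[3],goff+q[0],q[1]])
    def f(q):
        Rp,c=pose(q); return (proj(i,Rp.apply(ob)+c)-px).ravel()
    r=least_squares(f,[0,0,0,0],x_scale=[.01,.01,.1,.01]); q=r.x; Rp,c=pose(q)
    print("dy,dz,dx mm",(q[[0,1,3]]*1000).round(2),"tilt",np.degrees(q[2]).round(2),"res",r.fun.reshape(-1,2).round(1).tolist())
    print("centre",c.round(4),"x",Rp.as_matrix()[:,0].round(4),"y",Rp.as_matrix()[:,1].round(4))
    return q
E
python3 - <<'E'
from inhand import *
px=[(255+(x+.5)/6-.5,100+(y+.5)/3.3-.5) for x,y in [(97,34),(656,30),(233,114.5),(208.5,509.5),(381,286)]]
ob=[(.028,.055,-.005),(-.028,.055,-.005),(.014,.036,-.005),(.014,-.036,-.005),(0,0,-.005)]
inhand("w12",px,ob)
E
```

```text
dy,dz,dx mm [-0.05 -1.9  -0.23] tilt 0.4 res [[1.1, -0.7], [0.4, 0.6], [0.3, -0.6], [-1.3, -0.6], [-0.2, 1.3]]
centre [0.5706 0.1773 0.2436] x [ 0.9998  0.0162 -0.0069] y [ 0.0162 -0.9998 -0.0074]
```

>>> {"op": "servo_tool", "data": {"rows": [[[-0.006,-0.0012,0.008],[0.044,0.03,0],0.6],[[-0.0125,-0.0016,0.0155],[0,0,0],0.6],[[-0.0125,-0.0016,0.0155],[0,0,0],0.6],[[-0.0125,-0.0016,0.0155],[0,0,0],0.6],[[-0.0125,-0.0016,0.0155],[0,0,0],0.6],[[-0.0125,-0.0016,0.0155],[0,0,0],0.6],[[-0.0125,-0.0016,0.0155],[0,0,0],0.6],[[-0.0102,-0.0016,0.0135],[0,0,0],0.6],[[-0.005,-0.0002,0.007],[0,0,0],0.6],[[0,0,0],[0,0,0],0.6],[[0,0,0],[0,0,0],0.6],[[0,0,0],[0,0,0],0.6]]}}

```text
clock: 28.03
tool_pos: [0.5841, 0.1916, 0.0779]
orientation: [-179.8, -45.0, -88.9]
force: [0.4, -0.4, -1.3]
opening: 0.0562
```

```bash
python3 snap.py wrist w13; python3 snap.py scene s13; python3 snap.py top t13
python3 - <<'E'
from plan import *
from plate import *
rel=R.from_euler('xyz',[180,-45,-90],degrees=True).inv()*R.from_euler('x',180,degrees=True)
outline("s13","s13o",(270,210,350,270),10,rel=rel,goff=.044)
outline("t13","t13o",(240,120,320,180),10,rel=rel,goff=.044)
o=[180,-45,-88.9]
c=delta(tcp((.5828,.2042,.09),o),o);delta(tcp((.5828,.2042,.05),o),o,c)
E
```

```text
{'clock': 28.0333, 'joint_pos': [51.7604, 38.5507, -15.7442, 27.8133, -75.1864, -67.5324], 'tool_pos': [0.5841, 0.1916, 0.0779], 'orientation': [-179.8327, -45.0368, -88.8691], 'force': [0.359, -0.3684, -1.3224], 'opening': 0.0562}
{'clock': 28.0833, 'joint_pos': [51.7723, 38.5412, -15.7416, 27.8131, -75.182, -67.5358], 'tool_pos': [0.5841, 0.1918, 0.078], 'orientation': [-179.8169, -45.0233, -88.8698], 'force': [0.3193, -0.2648, -1.145], 'opening': 0.056}
{'clock': 28.1333, 'joint_pos': [51.7757, 38.5441, -15.7428, 27.8055, -75.1755, -67.5397], 'tool_pos': [0.5841, 0.1919, 0.0779], 'orientation': [-179.8189, -45.0176, -88.8722], 'force': [-1.0035, -0.7964, -2.3819], 'opening': 0.0559}
plate centre [0.5848 0.1613 0.0914] axes x [1.    0.022 0.002] y [ 0.022 -1.     0.   ]
plate centre [0.5847 0.1613 0.0913] axes x [1.    0.022 0.002] y [ 0.022 -1.     0.   ]
shift mm [-0.1  0.9  1.6] norm 1.8 turn units [-0.032 -0.005  0.005]
shift mm [-28.3  -0.   28.3] norm 40.0 turn units [0. 0. 0.]
```

View pics/s13o.png

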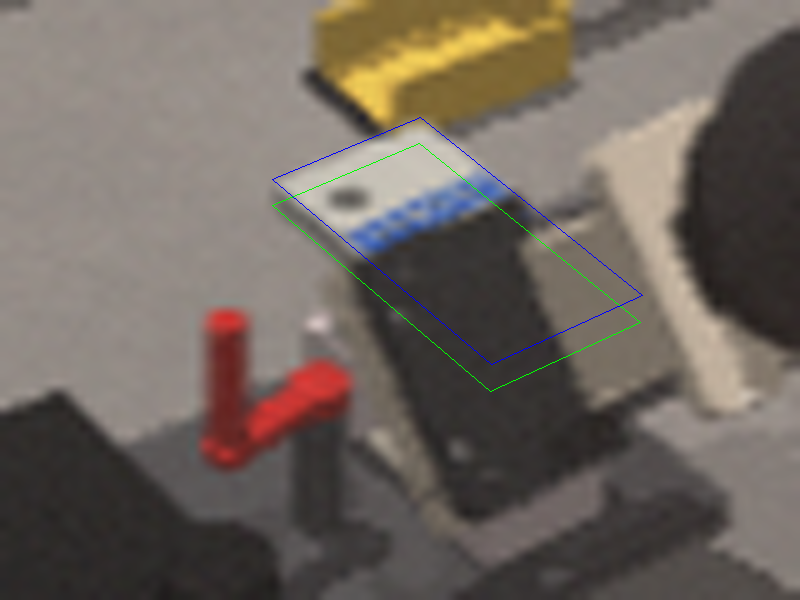

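View pics/w13.png

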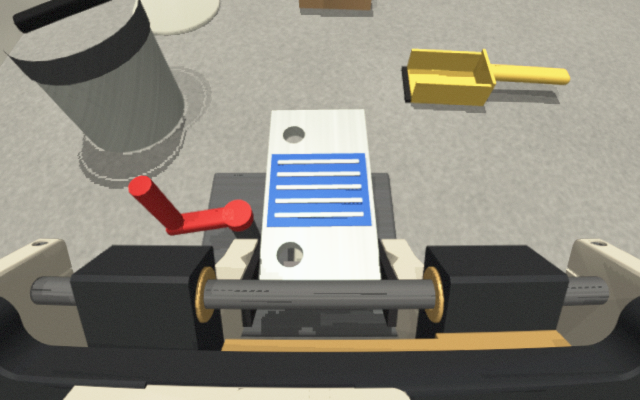

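View pics/t13o.png

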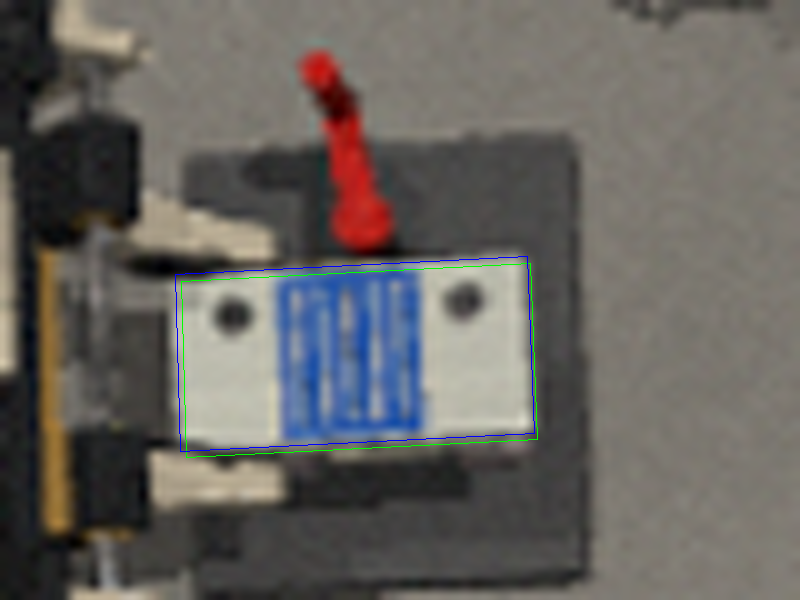

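Run:
```python
from meas import *
import cv2
im=cv2.imread("pics/top0.png")
cv2.imwrite("pics/t0p.png",cv2.resize(im[120:180,240:320],None,fx=10,fy=10,interpolation=cv2.INTER_CUBIC))
im=cv2.imread("pics/t13.png")
cv2.imwrite("pics/t13p.png",cv2.resize(im[120:180,240:320],None,fx=10,fy=10,interpolation=cv2.INTER_CUBIC))
```

```text
(no output)
```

View pics/t0p.png

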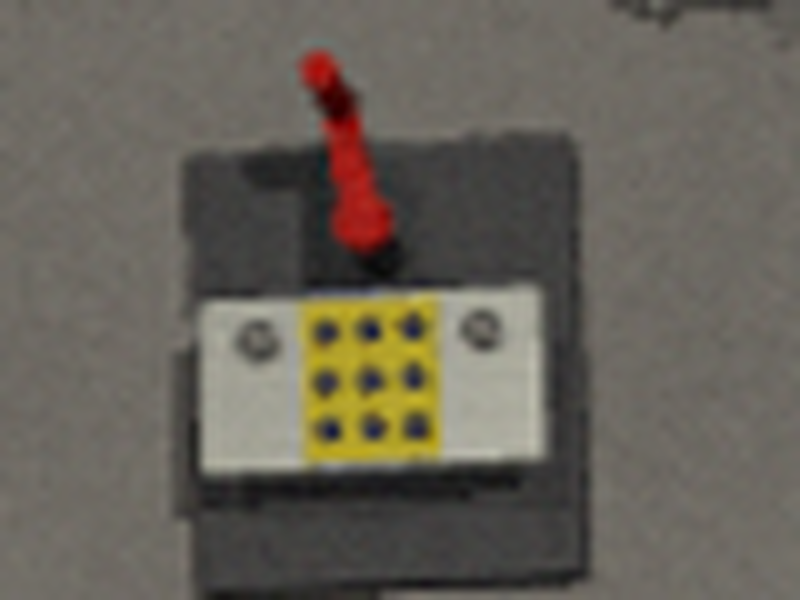

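View pics/t13p.png

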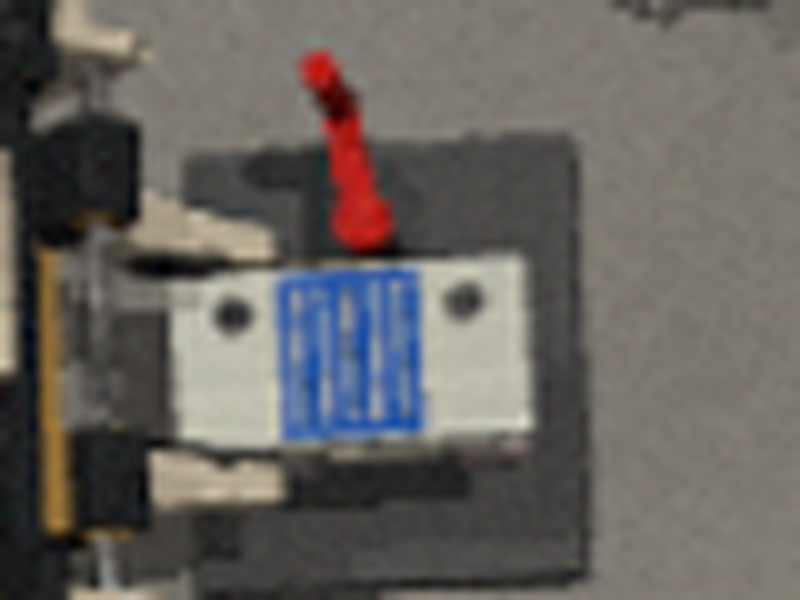

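```bash
cp pics/t13.pkl pics/t0.pkl
python3 - <<'E'
from meas import *
cr=lambda p:[(240+(x+.5)/10-.5,120+(y+.5)/10-.5) for x,y in p]
# top view: up=+x, left=+y
ob=[(.028,.055,.01),(.028,-.055,.01),(-.028,-.055,.01),(-.028,.055,.01)]
q,f=fit("t0",ob,cr([(199,302),(543,289),(548,460),(202,473)]),.045,[.58,.16,0]);print(q[:2].round(4),np.degrees(q[2]),f.round(1).tolist())
q,f=fit("t13",ob,cr([(172,273),(525,256),(534,432),(178,446)]),.0864,[.58,.16,0]);print(q[:2].round(4),np.degrees(q[2]),f.round(1).tolist())
h=[(.014,.036,.01),(.014,-.036,.01)]
q,f=fit("t0",h,cr([(261,341),(482,330)]),.047,[.58,.16,0]);print(q[:2].round(4),np.degrees(q[2]))
q,f=fit("t13",h,cr([(234,315),(465,300)]),.0864,[.58,.16,0]);print(q[:2].round(4),np.degrees(q[2]))
E
```

```text
[0.5844 0.1608] 0.5041780564550455 [[0.2, -0.0], [-0.1, -0.0], [-0.2, 0.0], [0.1, 0.0]]
[0.5852 0.1619] 1.0116896868693477 [[0.2, -0.1], [0.1, -0.1], [-0.2, -0.0], [-0.0, 0.2]]
[0.5848 0.1606] 1.1586331785453803
[0.5852 0.162 ] 2.047818404394452
```

>>> {"op": "servo_tool", "data": {"rows": [[[0.0008,0.0009,0.0008],[-0.03,0,0],0.6],[[-0.0028,0,0.0028],[0,0,0],0.6],[[-0.0028,0,0.0028],[0,0,0],0.6],[[-0.0028,0,0.0028],[0,0,0],0.6],[[-0.0028,0,0.0028],[0,0,0],0.6],[[-0.0028,0,0.0028],[0,0,0],0.6],[[-0.0021,0,0.0021],[0,0,0],0.6],[[0,0,0],[0,0,0],0.6],[[0,0,0],[0,0,0],0.6],[[0,0,0],[0,0,0],0.6]]}}

```text
clock: 29.02
tool_pos: [0.5828, 0.1901, 0.054]
orientation: [179.9, -45.1, -88.8]
force: [-0.4, 0.4, -3.4]
opening: 0.0555
```

```bash
python3 snap.py wrist w14; python3 snap.py top t14
python3 - <<'E'
from plan import *
o=[180,-45,-88.9]
delta(tcp((.5828,.2042,.05),o),o)
s=telemetry.get_obs(); Rt=R.from_euler('xyz',s['orientation'],degrees=True); print("grasp",s['tool_pos']-.019*Rt.as_matrix()[:,2])
a=cv2.imread("pics/w14.png")[60:300,230:410]; a=cv2.resize(a,None,fx=2.4,fy=2.4,interpolation=cv2.INTER_CUBIC)
cv2.imwrite("pics/w14c.png",a)
E
```

```text
{'clock': 29.0167, 'joint_pos': [51.6661, 40.1364, -16.5483, 27.9964, -73.2168, -68.5391], 'tool_pos': [0.5828, 0.1901, 0.054], 'orientation': [179.8755, -45.1209, -88.7947], 'force': [-0.359, 0.3963, -3.4467], 'opening': 0.0555}
{'clock': 29.0667, 'joint_pos': [51.6703, 40.1259, -16.5459, 27.9994, -73.2174, -68.5409], 'tool_pos': [0.5828, 0.1902, 0.0541], 'orientation': [179.8906, -45.1125, -88.8], 'force': [0.084, 0.7882, -1.955], 'opening': 0.0558}
shift mm [-12.9  -0.3  12. ] norm 17.6 turn units [ 0.007 -0.018  0.01 ]
grasp [0.5825466  0.20358977 0.06756804]
```

View pics/w14c.png

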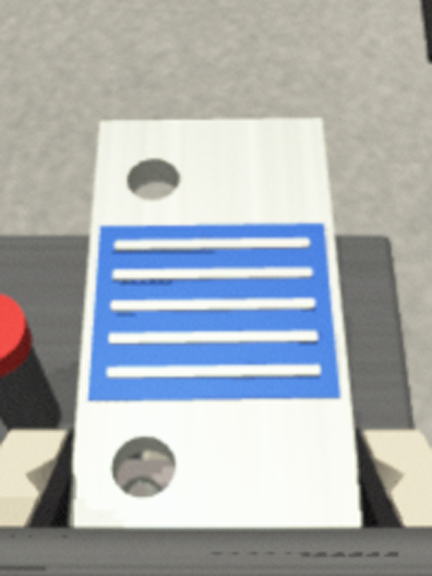

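>>> {"op": "servo_tool", "data": {"rows": [[[-0.0014,0,0.0014],[0,0,0],0.6],[[-0.0014,0,0.0014],[0,0,0],0.6],[[-0.0014,0,0.0014],[0,0,0],0.6],[[0,0,0],[0,0,0],0.6]]}}

```text
clock: 29.45
tool_pos: [0.5825, 0.1898, 0.0476]
orientation: [179.8, -45.1, -88.8]
force: [-0.9, -0.8, -2.6]
opening: 0.0563
```

>>> {"op": "servo_tool", "data": {"rows": [[[-0.0014,0,0.0014],[0,0,0],0.6],[[-0.0014,0,0.0014],[0,0,0],0.6],[[0,0,0],[0,0,0],0.6]]}}

```text
clock: 29.7
tool_pos: [0.583, 0.1903, 0.0437]
orientation: [179.9, -45.1, -88.8]
force: [3.0, -0.2, -3.9]
opening: 0.0558
```

>>> {"op": "servo_tool", "data": {"rows": [[[-0.0014,-0.0004,0.0014],[0,0,0],0.6],[[-0.0014,0,0.0014],[0,0,0],0.6],[[0,0,0],[0,0,0],0.6]]}}

```text
clock: 29.95
tool_pos: [0.5833, 0.1902, 0.0398]
orientation: [179.9, -45.1, -88.8]
force: [3.0, 0.2, -2.5]
opening: 0.0556
```

>>> {"op": "servo_tool", "data": {"rows": [[[-0.001,0,0.001],[0,0,0],0.6],[[-0.0007,0,0.0007],[0,0,0],0.6],[[0,0,0],[0,0,0],0.6]]}}

```text
clock: 30.2
tool_pos: [0.5833, 0.1902, 0.0376]
orientation: [179.9, -45.1, -88.8]
force: [1.9, 0.8, -2.5]
opening: 0.0558
```

>>> {"op": "servo_tool", "data": {"rows": [[[-0.0006,0,0.0006],[0,0,0],0.6],[[0,0,0],[0,0,0],0.6]]}}

```text
clock: 30.37
tool_pos: [0.5833, 0.1902, 0.0369]
orientation: [179.9, -45.1, -88.8]
force: [2.4, 2.1, -1.6]
opening: 0.0559
```

>>> {"op": "servo_tool", "data": {"rows": [[[-0.0006,0,0.0006],[0,0,0],0.6],[[0,0,0],[0,0,0],0.6]]}}

```text
clock: 30.53
tool_pos: [0.5833, 0.1902, 0.036]
orientation: [179.9, -45.1, -88.8]
force: [3.6, 2.2, -1.7]
opening: 0.0557
```

>>> {"op": "servo_tool", "data": {"rows": [[[-0.0006,0,0.0006],[0,0,0],0.6],[[0,0,0],[0,0,0],0.6]]}}

```text
clock: 30.7
tool_pos: [0.5833, 0.1902, 0.0357]
orientation: [179.9, -45.1, -88.8]
force: [0.8, 2.6, 3.3]
opening: 0.0558
```

```bash
python3 snap.py scene s15; python3 snap.py wrist w15
python3 - <<'E'
import cv2
im=cv2.imread("pics/s15.png")
a=cv2.resize(im[210:270,270:350],None,fx=8,fy=8,interpolation=cv2.INTER_CUBIC); cv2.imwrite("pics/s15c.png",a)
E
```

```text
{'clock': 30.7, 'joint_pos': [51.6197, 41.427, -17.0328, 28.3405, -71.6422, -69.4168], 'tool_pos': [0.5833, 0.1902, 0.0357], 'orientation': [179.9238, -45.1387, -88.8055], 'force': [0.8371, 2.5992, 3.3435], 'opening': 0.0558}
{'clock': 30.75, 'joint_pos': [51.6151, 41.4248, -17.0347, 28.3372, -71.6372, -69.4139], 'tool_pos': [0.5833, 0.1902, 0.0357], 'orientation': [179.9212, -45.1327, -88.8077], 'force': [1.6316, 1.9693, 3.9102], 'opening': 0.0551}
```

View pics/s15c.png

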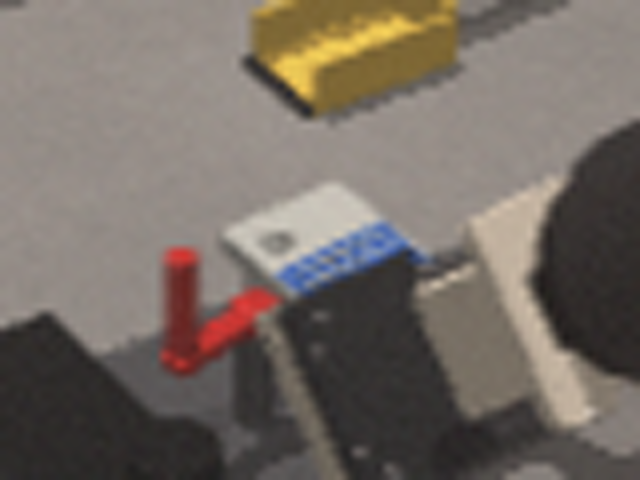

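View pics/w15.png

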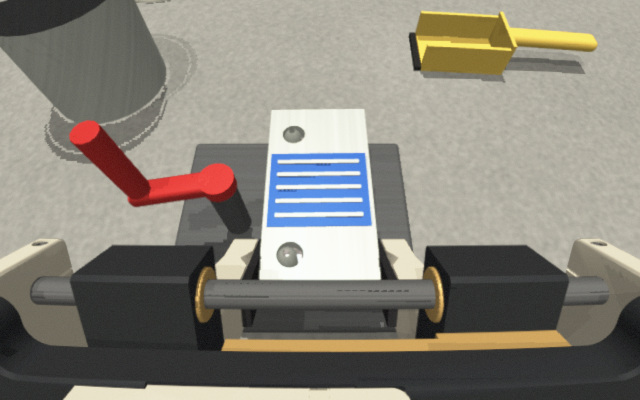

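>>> {"op": "servo_tool", "data": {"rows": [[[-0.0003,0,0.0003],[0,0,0],0.6],[[0,0,0],[0,0,0],0.5],[[0,0,0],[0,0,0],0.35],[[0,0,0],[0,0,0],0.2],[[0,0,0],[0,0,0],0.2],[[0,0,0],[0,0,0],0.2],[[0,0,0],[0,0,0],0.2],[[0,0,-0.005],[0,0,0],0.2],[[0,0,-0.01],[0,0,0],0.2],[[0,0,-0.02],[0,0,0],0.2],[[0,0,-0.03],[0,0,0],0.2],[[0,0,-0.03],[0,0,0],0.2],[[0,0,-0.03],[0,0,0],0.2],[[0,0,-0.02],[0,0,0],0.2],[[0,0,0],[0,0,0],0.2],[[0,0,0],[0,0,0],0.2]]}}

```text
clock: 32.13
tool_pos: [0.5812, 0.2944, 0.1379]
orientation: [180.0, -45.0, -88.8]
force: [-0.5, -0.8, 0.4]
opening: 0.0703
```

```bash
python3 snap.py scene s16; python3 snap.py wrist w16
python3 - <<'E'
import cv2
im=cv2.imread("pics/s16.png")
a=cv2.resize(im[210:290,270:370],None,fx=8,fy=7.5,interpolation=cv2.INTER_CUBIC); cv2.imwrite("pics/s16c.png",a)
E
```

```text
{'clock': 32.1333, 'joint_pos': [56.9218, 40.2539, -1.6319, 23.4581, -87.8828, -65.1872], 'tool_pos': [0.5812, 0.2944, 0.1379], 'orientation': [179.9675, -44.9968, -88.7954], 'force': [-0.4766, -0.7582, 0.3544], 'opening': 0.0703}
{'clock': 32.1833, 'joint_pos': [56.8783, 40.2882, -1.7495, 23.4422, -87.8533, -65.1911], 'tool_pos': [0.5808, 0.2931, 0.137], 'orientation': [179.8488, -45.0888, -88.7597], 'force': [-0.5583, -0.0369, -0.2446], 'opening': 0.0702}
```

View pics/s16c.png

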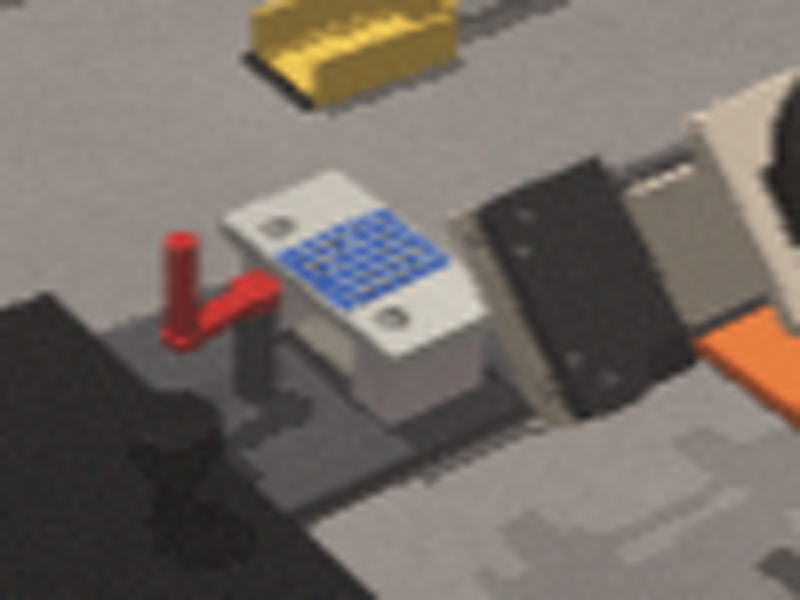

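View pics/w16.png

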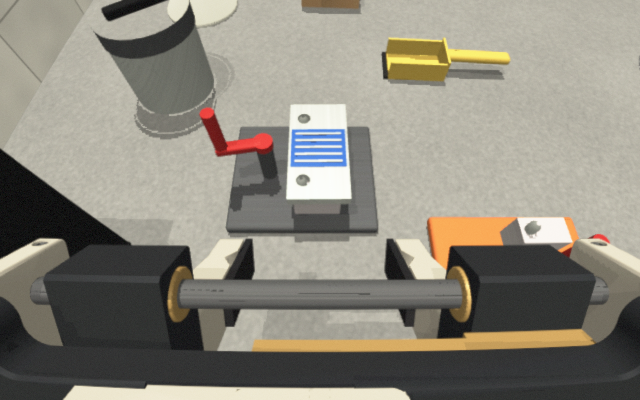

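Run:
```python
import cv2
im=cv2.imread("pics/w16.png")
cv2.imwrite("pics/w16c.png",cv2.resize(im[90:240,190:390],None,fx=4,fy=4,interpolation=cv2.INTER_CUBIC)[:600])
```

```text
(no output)
```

View pics/w16c.png

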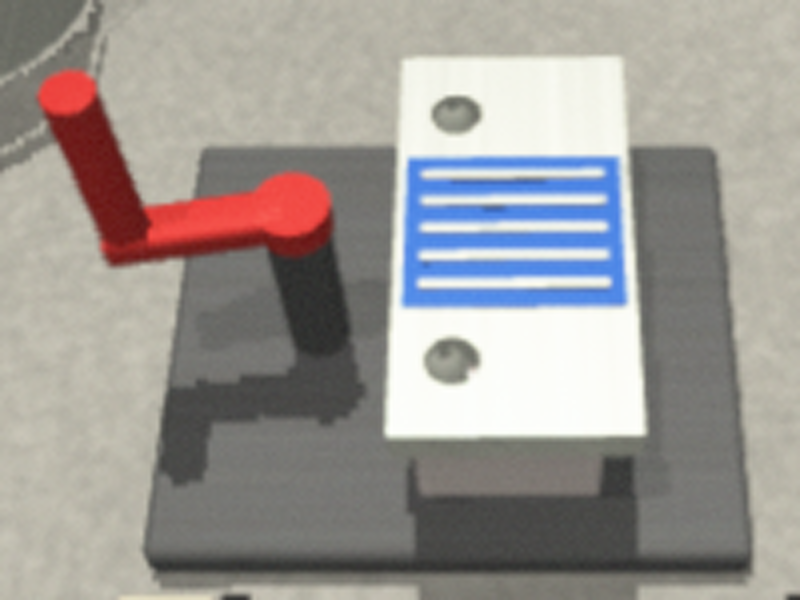

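Run:
```python
from plan import *
import pickle
from scipy.optimize import least_squares
i,o=pickle.load(open("pics/w16.pkl","rb"))
c=lambda x,y:(190+(x+.5)/4-.5,90+(y+.5)/4-.5)
print("knob",toz(i,c(69,92),.110),"pivot",toz(i,c(293,205),.068))
px=np.array([c(402,57),c(622,57),c(646,437),c(386,437)])
ob=np.array([(.028,-.055,.005),(-.028,-.055,.005),(-.028,.055,.005),(.028,.055,.005)])
def f(q):
    return (proj(i,R.from_euler('zyx',[q[3],q[4],q[5]]).apply(ob)+q[:3])-px).ravel()
r=least_squares(f,[.5836,.16,.05,0.02,0,0]);print(r.x[:3].round(4),np.degrees(r.x[3:]).round(2))
g=lambda q:f(np.r_[q[:2],.05,q[2],0,0])
r=least_squares(g,[.5836,.16,.02]);print(r.x.round(4),r.fun.round(1))
```

```text
knob [0.67158093 0.16839961 0.11      ] pivot [0.63344792 0.16311895 0.068     ]
[0.5833 0.161  0.0521] [ 1.72 -0.59 -0.04]
[0.5832 0.1596 0.0289] [ 0.4  0.6 -0.2  0.4 -0.3 -0.5  0.2 -0.1]
```

>>> {"op": "servo_tool", "data": {"rows": [[[0.014,0,-0.014],[0,0,0],0.3],[[0.014,0,-0.014],[0,0,0],0.4],[[0.014,0,-0.014],[0,0,0],0.5],[[0.01,0,-0.01],[0,0,0],0.5],[[0,0,0],[0,-0.94,0],0.5],[[0,0,0],[0,-0.94,0],0.5],[[0,0,0],[0,-0.94,0],0.5],[[0,0,0],[0,-0.94,0],0.5],[[0,0,0],[0,-0.94,0],0.5],[[0,0,0],[0,-0.94,0],0.5],[[0,0,0],[0,-0.94,0],0.5],[[0,0,0],[0,-0.94,0],0.5],[[0,0,0],[0,0,0],0.5]]}}

```text
clock: 33.32
tool_pos: [0.5815, 0.2903, 0.2123]
orientation: [180.0, 0.4, -89.1]
force: [-0.3, 0.2, 0.1]
opening: 0.0441
```

>>> {"op": "servo_tool", "data": {"rows": [[[0,0,0],[0,0,-0.987],0.5],[[0,0,0],[0,0,-0.987],0.5],[[0,0,0],[0,0,-0.987],0.5],[[0,0,0],[0,0,-0.987],0.5],[[0,0,0],[0,0,-0.987],0.5],[[0,0,0],[0,0,-0.987],0.5],[[0,0,0],[0,0,-0.987],0.5],[[0,0,0],[0,0,-0.987],0.5],[[0,0,0],[0,0,-0.987],0.5],[[0,0,0],[0,0,-0.987],0.5],[[0,0,0],[0,0,-0.987],0.5],[[0,0,0],[0,0,-0.987],0.5],[[0,0,0],[0,0,-0.987],0.5],[[0,0,0],[0,0,-0.987],0.5],[[0,0,0],[0,0,-0.987],0.5],[[0,0,0],[0,0,0],0.5]]}}

```text
clock: 34.65
tool_pos: [0.5809, 0.2923, 0.2097]
orientation: [179.9, 0.2, 0.2]
force: [-0.0, -0.2, 0.3]
opening: 0.044
```

Run:
```python
from plan import *
print(telemetry.get_obs()['joint_pos'].round(1))
o=[180,0,0]
c=delta((.671,.1685,.18),o);delta((.671,.1685,.079),o,c)
```

```text
[ 43.8  19.   -3.9  -0.  -67.4  46.4]
shift mm [ 89.8 124.   29.7] norm 155.9 turn units [0.018 0.029 0.031]
shift mm [  0.  -0. 101.] norm 101.0 turn units [0. 0. 0.]
```

>>> {"op": "servo_tool", "data": {"rows": [[[0.015,0.0205,0.002],[0.018,0.029,0.031],0.5],[[0.015,0.0207,0.002],[0,0,0],0.5],[[0.015,0.0207,0.003],[0,0,0],0.5],[[0.015,0.0207,0.005],[0,0,0],0.5],[[0.015,0.0207,0.008],[0,0,0],0.5],[[0.0148,0.0207,0.0097],[0,0,0],0.5],[[0,0,0],[0,0,0],0.5],[[0,0,0],[0,0,0],0.5]]}}

```text
clock: 35.32
tool_pos: [0.6705, 0.1667, 0.179]
orientation: [-180.0, 0.1, -0.6]
force: [-1.0, 0.1, -0.6]
opening: 0.0437
```

```bash
python3 snap.py wrist w17; python3 snap.py top t17
python3 - <<'E'
from plan import *
o=[180,0,0]
delta((.671,.1685,.079),o)
im=cv2.imread("pics/t17.png")
cv2.imwrite("pics/t17c.png",cv2.resize(im[60:180,220:340],None,fx=5,fy=5,interpolation=cv2.INTER_CUBIC)[:600])
E
```

```text
{'clock': 35.3167, 'joint_pos': [30.055, 23.7684, -0.7187, -0.0446, -65.5779, 59.3876], 'tool_pos': [0.6705, 0.1667, 0.179], 'orientation': [-179.9982, 0.0766, -0.5758], 'force': [-0.9853, 0.1356, -0.6217], 'opening': 0.0437}
{'clock': 35.3667, 'joint_pos': [30.1366, 23.7128, -0.6959, -0.0421, -65.5755, 59.4132], 'tool_pos': [0.6705, 0.1678, 0.1799], 'orientation': [-179.9589, 0.0059, -0.4676], 'force': [-0.3181, 0.6868, 0.312], 'opening': 0.0438}
shift mm [4.000e-01 1.000e-01 1.015e+02] norm 101.5 turn units [-0.011 -0.007 -0.063]
```

View pics/w17.png

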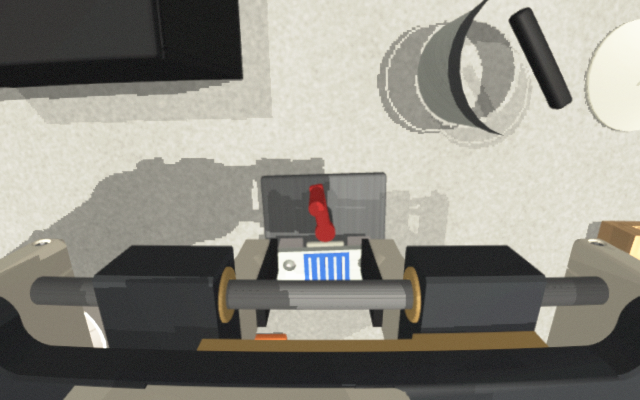

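View pics/t17c.png

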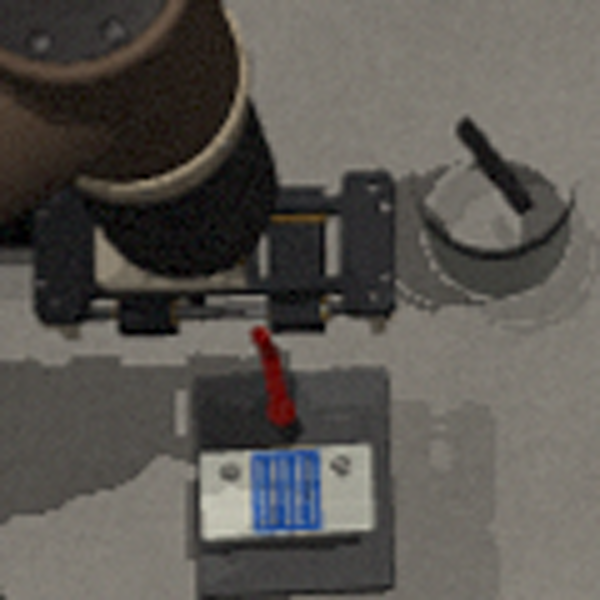

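Run:
```python
from plan import *
import pickle
im=cv2.imread("pics/w17.png")
cv2.imwrite("pics/w17c.png",cv2.resize(im[160:250,260:380],None,fx=6,fy=6,interpolation=cv2.INTER_CUBIC)[:600])
```

```text
(no output)
```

View pics/w17c.png

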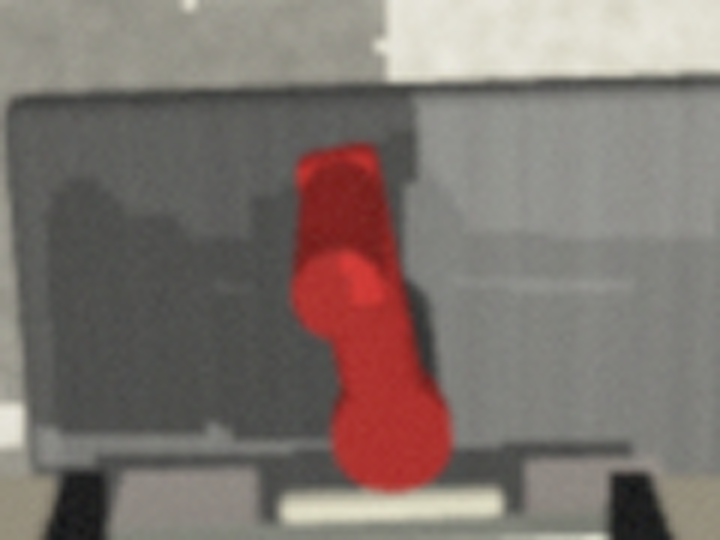

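Run:
```python
from plan import *
import pickle
i,o=pickle.load(open("pics/w17.pkl","rb"))
c=lambda x,y:(260+(x+.5)/6-.5,160+(y+.5)/6-.5)
print("knob",toz(i,c(338,295),.11),"pivot",toz(i,c(391,433),.068))
```

```text
knob [0.6716935  0.16856175 0.11      ] pivot [0.63563673 0.16155633 0.068     ]
```

>>> {"op": "servo_tool", "data": {"rows": [[[0.0008,-0.0006,0.016],[0,0,0],0.5],[[0,0,0.02],[0,0,0],0.5],[[0,0,0.02],[0,0,0],0.5],[[0,0,0.02],[0,0,0],0.5],[[0,0,0.015],[0,0,0],0.5],[[0,0,0.0095],[0,0,0],0.5],[[0,0,0],[0,0,0],0.5],[[0,0,0],[0,0,0],0.5]]}}

```text
clock: 36.08
tool_pos: [0.6716, 0.17, 0.0806]
orientation: [-179.9, -0.1, -0.2]
force: [1.2, -0.5, -0.4]
opening: 0.0443
```

>>> {"op": "servo_tool", "data": {"rows": [[[0,0,0],[0,0,0],0.65],[[0,0,0],[0,0,0],0.75],[[0,0,0],[0,0,0],0.85],[[0,0,0],[0,0,0],0.95],[[0,0,0],[0,0,0],0.95],[[0,0,0],[0,0,0],0.95]]}}

```text
clock: 36.58
tool_pos: [0.6718, 0.1693, 0.0807]
orientation: [-179.9, -0.1, -0.2]
force: [-1.4, 0.3, 1.8]
opening: 0.0112
```

```bash
python3 snap.py wrist w18
python3 - <<'E'
from plan import *
s=telemetry.get_obs(); P=s['tool_pos']; Rc=R.from_euler('xyz',s['orientation'],degrees=True)
c=np.array([.6336,.1614]); a0=np.degrees(np.arctan2(*(P[:2]-c)[::-1])); print(a0,np.linalg.norm(P[:2]-c))
# arc waypoints relative, 28 rows of const angle to 181.1
r=np.linalg.norm(P[:2]-c); N=28; angs=np.radians(np.linspace(a0,180.5,N+1)); r=np.linspace(r,.038,N+1)
W=np.c_[c[0]+r*np.cos(angs),c[1]+r*np.sin(angs)]
d=np.diff(W,axis=0); 
t=np.array([Rc.inv().apply([x,y,0]) for x,y in d])
print((t[:,:2]*1000).round(1).tolist())
E
```

```text
{'clock': 36.5833, 'joint_pos': [30.1914, 28.5024, -6.9064, -0.0546, -54.4383, 59.5905], 'tool_pos': [0.6718, 0.1693, 0.0807], 'orientation': [-179.8842, -0.1093, -0.2499], 'force': [-1.3923, 0.264, 1.8499], 'opening': 0.0112}
11.726314220656459 0.039045488402337264
[[-1.1, -4.0], [-1.5, -3.8], [-1.9, -3.6], [-2.3, -3.4], [-2.6, -3.1], [-2.9, -2.9], [-3.2, -2.5], [-3.4, -2.2], [-3.7, -1.8], [-3.8, -1.4], [-3.9, -1.0], [-4.0, -0.6], [-4.1, -0.2], [-4.0, 0.3], [-4.0, 0.7], [-3.9, 1.1], [-3.7, 1.5], [-3.6, 1.9], [-3.3, 2.3], [-3.1, 2.6], [-2.8, 2.9], [-2.5, 3.2], [-2.1, 3.4], [-1.7, 3.6], [-1.4, 3.8], [-1.0, 3.9], [-0.5, 4.0], [-0.1, 4.0]]
```

View pics/w18.png

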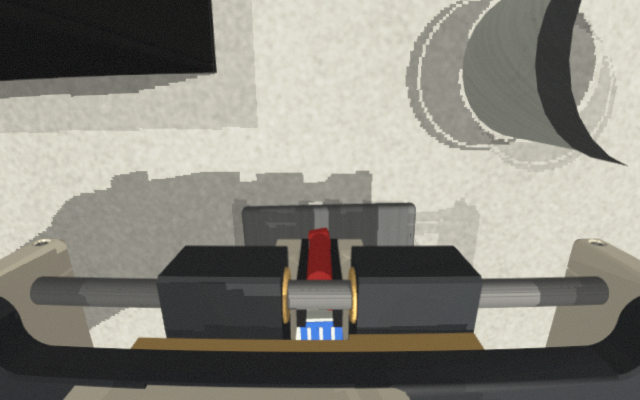

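>>> {"op": "servo_tool", "data": {"rows": [[[-0.0011,-0.004,0],[0,0,0],0.95],[[-0.0015,-0.0038,0],[0,0,0],0.95],[[-0.0019,-0.0036,0],[0,0,0],0.95],[[-0.0023,-0.0034,0],[0,0,0],0.95],[[-0.0026,-0.0031,0],[0,0,0],0.95],[[-0.0029,-0.0029,0],[0,0,0],0.95],[[-0.0032,-0.0025,0],[0,0,0],0.95],[[-0.0034,-0.0022,0],[0,0,0],0.95],[[-0.0037,-0.0018,0],[0,0,0],0.95],[[-0.0038,-0.0014,0],[0,0,0],0.95],[[-0.0039,-0.001,0],[0,0,0],0.95],[[-0.004,-0.0006,0],[0,0,0],0.95],[[-0.0041,-0.0002,0],[0,0,0],0.95]]}}

```text
clock: 37.72
tool_pos: [0.6348, 0.1998, 0.0809]
orientation: [-179.9, -0.2, -0.2]
force: [7.1, -2.6, -0.1]
opening: 0.0116
```

Run:
```python
from plan import *
s=telemetry.get_obs(); P=s['tool_pos']; Rc=R.from_euler('xyz',s['orientation'],degrees=True)
c=np.array([.6336,.1614]); a0=np.degrees(np.arctan2(*(P[:2]-c)[::-1])); r=np.linalg.norm(P[:2]-c);print(a0,r,P,s['force'],s['opening'])
N=15; angs=np.radians(np.linspace(a0,180.5,N+1)); r=np.linspace(r,.038,N+1)
W=np.c_[c[0]+r*np.cos(angs),c[1]+r*np.sin(angs)]
d=np.diff(W,axis=0); 
t=np.array([Rc.inv().apply([x,y,0]) for x,y in d])
print((t[:,:2]*1000).round(1).tolist())
```

```text
88.17985787500096 0.03844492592363434 [0.63482109 0.19982553 0.08090501] [ 7.11977663 -2.61829363 -0.0605776 ] 0.011620966162293866
[[-4.1, 0.1], [-4.1, 0.6], [-4.0, 1.0], [-3.9, 1.4], [-3.7, 1.8], [-3.5, 2.2], [-3.2, 2.6], [-2.9, 2.9], [-2.6, 3.2], [-2.2, 3.4], [-1.8, 3.7], [-1.4, 3.8], [-1.0, 4.0], [-0.6, 4.0], [-0.1, 4.1]]
```

>>> {"op": "servo_tool", "data": {"rows": [[[-0.0041,0.0001,0],[0,0,0],0.95],[[-0.0041,0.0006,0],[0,0,0],0.95],[[-0.004,0.001,0],[0,0,0],0.95],[[-0.0039,0.0014,0],[0,0,0],0.95],[[-0.0037,0.0018,0],[0,0,0],0.95],[[-0.0035,0.0022,0],[0,0,0],0.95],[[-0.0032,0.0026,0],[0,0,0],0.95],[[-0.0029,0.0029,0],[0,0,0],0.95]]}}

```text
clock: 38.38
tool_pos: [0.6048, 0.1923, 0.0809]
orientation: [-179.5, -0.3, -0.2]
force: [-7.4, 21.0, 3.8]
opening: 0.0113
```

>>> {"op": "servo_tool", "data": {"rows": [[[-0.0026,0.0032,0],[0,0,0],0.95],[[-0.0022,0.0034,0],[0,0,0],0.95],[[-0.0018,0.0037,0],[0,0,0],0.95],[[-0.0014,0.0038,0],[0,0,0],0.95],[[-0.001,0.004,0],[0,0,0],0.95],[[-0.0006,0.004,0],[0,0,0],0.95],[[0,0.003,0],[0,0,0],0.95],[[0,0,0],[0,0,0],0.95]]}}

```text
clock: 39.05
tool_pos: [0.5852, 0.1612, 0.0799]
orientation: [179.9, 0.7, -0.3]
force: [-36.6, 4.0, 27.8]
opening: 0.0063
```

Run:
```python
from plan import *
s=telemetry.get_obs(); P=s['tool_pos']
c=np.array([.6336,.1614]); print(np.degrees(np.arctan2(*(P[:2]-c)[::-1])),np.linalg.norm(P[:2]-c),P,s['force'],s['opening'])
```

```text
-179.70771031723555 0.048406175199385906 [0.58519445 0.16115306 0.07994147] [-36.62770249   4.03184294  27.8289864 ] 0.0063461345031035135
```

```bash
python3 snap.py scene s19; python3 snap.py wrist w19
python3 - <<'E'
import cv2
im=cv2.imread("pics/s19.png")
a=cv2.resize(im[190:290,250:370],None,fx=6.5,fy=6,interpolation=cv2.INTER_CUBIC); cv2.imwrite("pics/s19c.png",a)
E
```

```text
{'clock': 39.05, 'joint_pos': [33.6015, 22.0835, -17.7924, -0.4236, -50.7997, 56.396], 'tool_pos': [0.5852, 0.1612, 0.0799], 'orientation': [179.8964, 0.7433, -0.2728], 'force': [-36.6277, 4.0318, 27.829], 'opening': 0.0063}
{'clock': 39.1, 'joint_pos': [33.5931, 22.0855, -17.793, -0.4052, -50.8174, 56.3862], 'tool_pos': [0.5852, 0.1609, 0.08], 'orientation': [179.8733, 0.7523, -0.2795], 'force': [-35.6215, 3.5919, 28.1185], 'opening': 0.0064}
```

View pics/s19c.png

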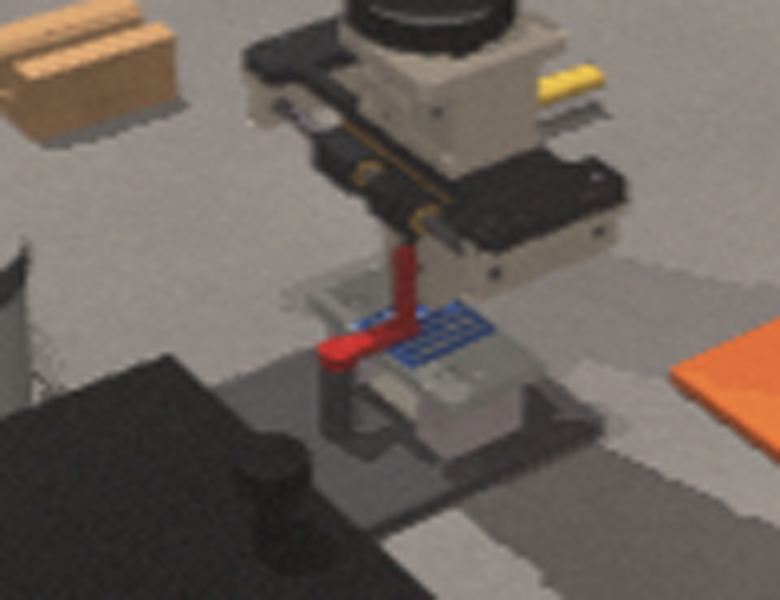

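View pics/w19.png

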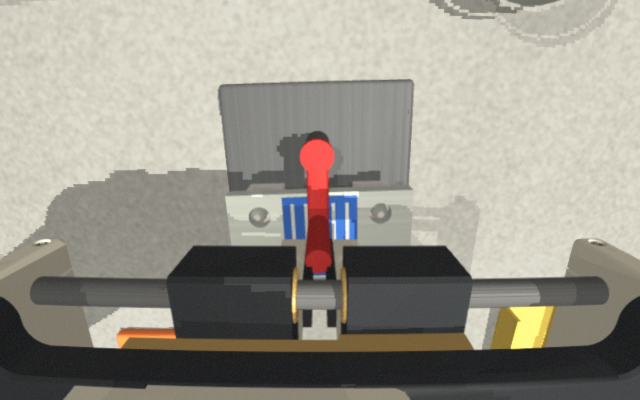

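>>> {"op": "servo_tool", "data": {"rows": [[[0,0,0],[0,0,0],0.8],[[0,0,0],[0,0,0],0.6],[[0,0,0],[0,0,0],0.5],[[0,0,0],[0,0,0],0.5],[[0,0,0],[0,0,0],0.5],[[0,0,0],[0,0,0],0.5]]}}

```text
clock: 39.65
tool_pos: [0.5946, 0.1626, 0.0801]
orientation: [-179.9, -0.1, -0.3]
force: [0.2, -0.2, -0.4]
opening: 0.04
```

```bash
python3 snap.py wrist w20; python3 snap.py scene s20;python3 - <<'E'
import cv2
im=cv2.imread("pics/s20.png")
a=cv2.resize(im[190:290,250:370],None,fx=6.5,fy=6,interpolation=cv2.INTER_CUBIC); cv2.imwrite("pics/s20c.png",a)
E
```

```text
{'clock': 39.65, 'joint_pos': [33.398, 22.3679, -17.4431, -0.0485, -50.0378, 56.3813], 'tool_pos': [0.5946, 0.1626, 0.0801], 'orientation': [-179.8853, -0.1052, -0.252], 'force': [0.2232, -0.1974, -0.4235], 'opening': 0.04}
{'clock': 39.7, 'joint_pos': [33.3931, 22.3722, -17.4502, -0.0499, -50.0437, 56.3844], 'tool_pos': [0.5945, 0.1625, 0.0801], 'orientation': [-179.894, -0.0903, -0.2546], 'force': [-0.0878, -0.2928, -0.0207], 'opening': 0.0423}
```

View pics/w20.png

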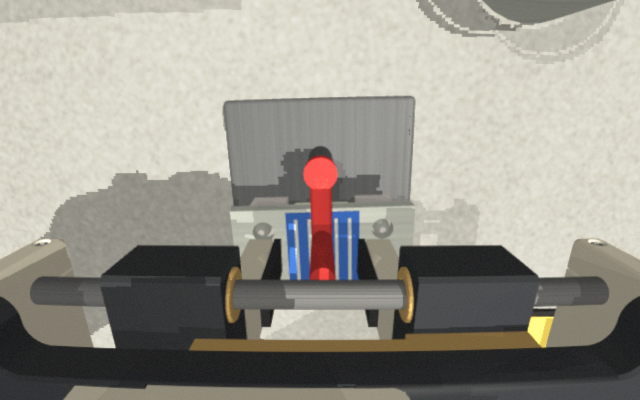

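View pics/s20c.png

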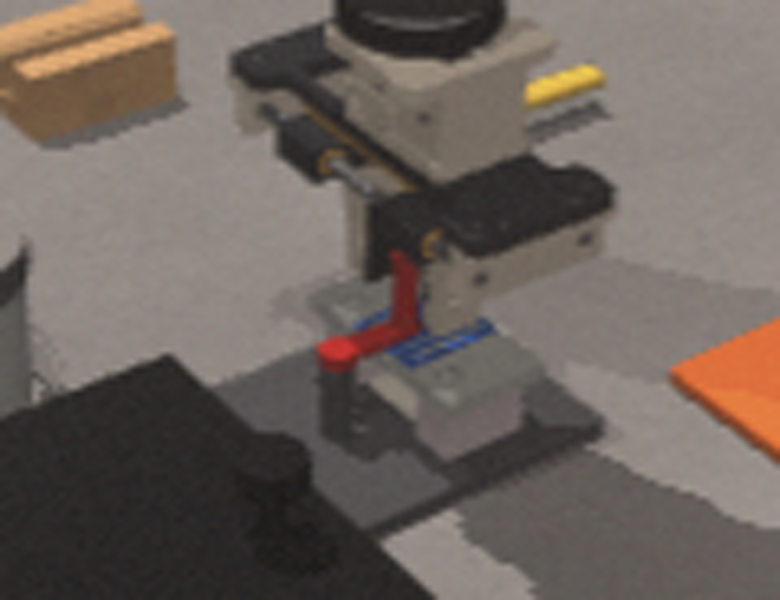

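>>> {"op": "servo_tool", "data": {"rows": [[[0,0,-0.005],[0,0,0],0.5],[[0,0,-0.01],[0,0,0],0.5],[[0,0,-0.015],[0,0,0],0.5],[[0,0,-0.02],[0,0,0],0.5],[[0,0,-0.02],[0,0,0],0.5],[[0,0,-0.02],[0,0,0],0.5],[[0,0,-0.02],[0,0,0],0.5],[[0,0,-0.02],[0,0,0],0.5],[[-0.03,0,-0.01],[0,0,0],0.5],[[-0.035,0,0],[0,0,0],0.5],[[-0.035,0,0],[0,0,0],0.5],[[-0.03,0,0],[0,0,0],0.5],[[0,0,0],[0,0,0],0.5],[[0,0,0],[0,0,0],0.5],[[0,0,0],[0,0,0],0.5]]}}

```text
clock: 41.0
tool_pos: [0.4645, 0.1632, 0.2213]
orientation: [-179.8, -0.2, -0.2]
force: [0.5, 0.0, 0.3]
opening: 0.0436
```

```bash
python3 snap.py wrist w21; python3 snap.py top t21;python3 snap.py scene s21;python3 - <<'E'
import cv2
im=cv2.imread("pics/w21.png")
a=cv2.resize(im[60:240,220:420],None,fx=4,fy=3.3,interpolation=cv2.INTER_CUBIC); cv2.imwrite("pics/w21c.png",a)
E
```

```text
{'clock': 41.0, 'joint_pos': [42.28, 3.1966, -22.3791, -0.0024, -64.1595, 47.5174], 'tool_pos': [0.4645, 0.1632, 0.2213], 'orientation': [-179.8196, -0.1938, -0.204], 'force': [0.5251, 0.0327, 0.2874], 'opening': 0.0436}
{'clock': 41.05, 'joint_pos': [42.2522, 3.2713, -22.3657, -0.01, -64.1522, 47.5178], 'tool_pos': [0.4647, 0.1631, 0.2208], 'orientation': [-179.851, -0.1494, -0.2345], 'force': [0.7252, -0.1186, 0.3962], 'opening': 0.0441}
{'clock': 41.1, 'joint_pos': [42.231, 3.3185, -22.365, -0.0106, -64.1475, 47.5138], 'tool_pos': [0.4648, 0.163, 0.2204], 'orientation': [-179.8788, -0.1182, -0.2599], 'force': [0.2842, 0.3484, 0.5781], 'opening': 0.0438}
```

View pics/w21.png

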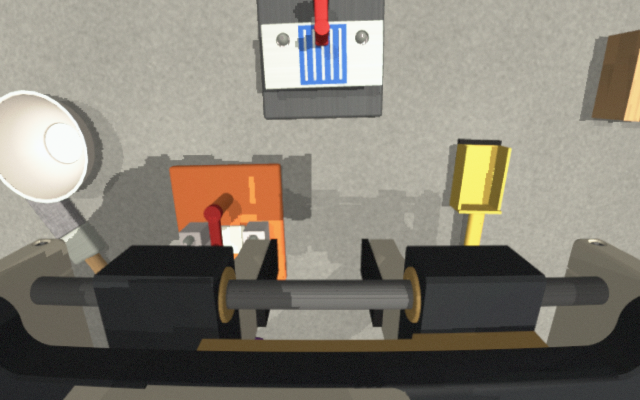

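View pics/s21.png

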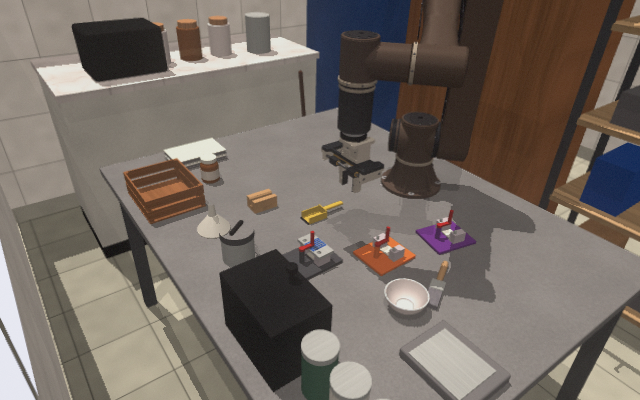

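Run:
```python
from meas import *
im=cv2.imread("pics/t21.png"); cv2.imwrite("pics/t21c.png",cv2.resize(im[120:180,240:320],None,fx=10,fy=10,interpolation=cv2.INTER_CUBIC))
im=cv2.imread("pics/w21.png"); cv2.imwrite("pics/w21c.png",cv2.resize(im[0:120,240:400],None,fx=5,fy=5,interpolation=cv2.INTER_CUBIC))
```

```text
(no output)
```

View pics/t21c.png

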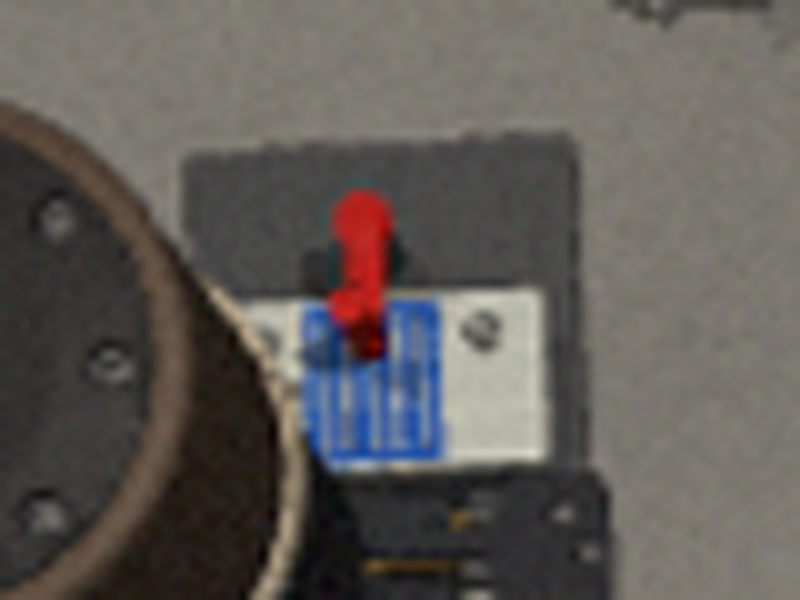

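View pics/w21c.png

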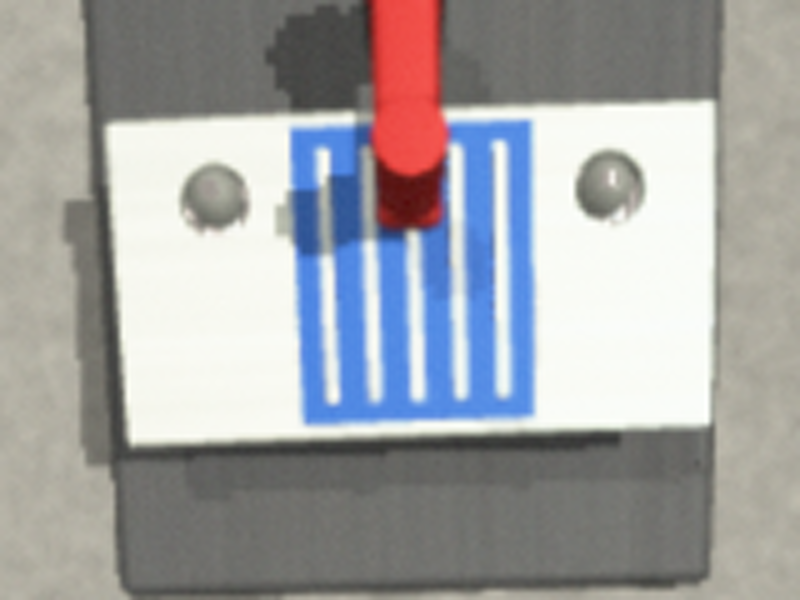

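Run:
```python
from meas import *
i,o=pickle.load(open("pics/w21.pkl","rb"))
c=lambda x,y:(240+(x+.5)/5-.5,(y+.5)/5-.5)
k=toz(i,c(409,138),.11); d=k[:2]-[.6336,.1614]; print("knob",k,np.linalg.norm(d),"joint deg",180-np.degrees(np.arctan2(d[1],d[0]))+1.1)
# left=+y, up=+x
ob=[(.028,.055,.01),(.028,-.055,.01),(-.028,-.055,.01),(-.028,.055,.01)]
q,f=fit("w21",ob,[c(107,123),c(716,101),c(710,425),c(130,445)],.045,[.58,.16,0]);print("plate",q[:2].round(4),np.degrees(q[2]),f.round(1).tolist())
q,f=fit("w21",[(.014,.036,.014),(.014,-.036,.014)],[c(214,193),c(610,184)],.045,[.58,.16,0]);print("pins",q[:2].round(4),np.degrees(q[2]))
```

```text
knob [0.59596743 0.16093946 0.11      ] 0.03763538343256096 joint deg 360.39886475695016
plate [0.5833 0.1596] 1.701441937588359 [[0.1, 0.2], [-0.3, 0.2], [0.1, -0.2], [-0.0, -0.3]]
pins [0.5836 0.16  ] 1.0272828904324602
```

```bash
python3 -c "
from plant import ctrl; print(ctrl.close_job())"
```

```text
the job is handed in; nothing more can be done
None
```

I turned the plate over using the oak block and reseated it blue side up on both pins. I then let it go and swung the red keeper closed over it. The job is handed in at about 41 s; the hand-in gave no verdict.

**What my last pictures showed**
- **Plate:** its centre is about 0.5 mm from the pins' centre in plan, with about 0.7° of yaw difference. Both pin tips show through the holes.
- **Seat height:** I checked this before the keeper was closed. It came out about 2 mm above nominal, which is within the camera error, and the tilt was 0.6° or less.
- **Keeper:** it measured about 0.4° from its stop, so closed.
- **Arm and surroundings:** the gripper is clear of everything. The other things look unmoved in the wide view, though I did not measure their positions again.

**What did not go smoothly**
- I started the second rotation the wrong way in mid-air and reversed it; the plate stayed held throughout.
- Near the end of the keeper swing the knob slid towards the edge of the pads. The tool force reached about 37 N sideways and 28 N up, which is about 46 N combined. That is well under the 120 N wrist limit.
- I could not tell whether a limb of the arm or the gripper body, which has a 40 N limit, took any of that load. The contact I saw was the finger pads on the knob.
- Sideways force had already risen to about 21 N midway through the swing. I put it down to the grip on the knob, not the keeper striking the plate, because the keeper still reached its stop.

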